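Load the jar carousel, hitch and latch its carry handle, index it to the detent

ROBOT

A 6-joint arm with a two-finger parallel gripper is mounted at the origin on the work surface. World frame = base frame: x ahead of the robot, y to its left, z up, the work surface at z = 0. Lengths are in m, angles in rad, forces in N, time in s.
With the tool pointing down it reaches from about 0.375 to 0.9 m from the base axis. Payload 3.1 kg.
Tool frame: the origin (TCP) lies on the centre line of the jaws, within the pads' length; the fingertips stand 17 mm ahead of it and the grasp point (between the pads) lies 2 mm behind it; z points along the fingers, y is the line along which they close (so a half turn about z gives the same grasp; the last joint's range is limited). The gripper opens to 87 mm and grips with 3 to 60 N. Pads are 19 mm wide; open, the fingers measure 117 mm over their backs; the gripper's body (75 mm by 190 mm) begins 51 mm behind the grasp point.
Start: joints at [-1.401, 0.527, 1.433, -0, 1.181, -0.178], TCP at [0.213, -0.588, 0.24] pointing down, gripper open.
Joint ranges: [-3.08, 3.08], [-0.75, 2.2], [0.22, 2.44], [-1.43, 4.57], [0, 2.65], [-2.85, 2.85]. Speed limits (rad/s): [2.79, 2.79, 3.14, 3.14, 3.14, 3.14].

INTERFACE

Orientations are given as a unit quaternion [x, y, z, w].
In Python, from cell import ctrl gives the robot as it stands.
- The arm moves only by the shell command python3 nudge.py 'ROWS' [FORCE]. ROWS is a JSON list that holds a single list of rows (three levels of brackets), with 1 to 20 rows, each of 7 numbers: dx, dy, dz in units of 20 mm, then a rotation vector rx, ry, rz in units of 0.05 rad, then the finger opening in m; each row shifts and turns the commanded pose from where the row before left it, along the tool's axes as they then stand; what a row does not reach is not made up. A row lasts 1/12 s, in which the tool goes at most 0.0417 m and 0.125 rad, less where a joint would pass 70% of its speed; a pose out of reach is approached as far as the arm can. The fingers move at their own pace and stop on an object; FORCE is the grip in N (left out, the last holds). Time passes only in rows, so rows that do not move let the fingers close. It prints the time, the measured TCP pose, the force, the opening and the grip force at its end. Input that does not fit is refused with a message, and nothing moves.
- ctrl.sense(): the state, without advancing time (a new reading comes with each control period).
- ctrl.snapshot(name): name is "side" or "top"; returns a dict with "pixels" (384x512x3 uint8, red, green, blue), "intrinsics" (3x3 intrinsics, pixels), "pose" (4x4, takes a point from camera to world coordinates). Camera axes: x right, y up, looking along -z (the intrinsics and any distortion apply to the point x, -y, -z); pixel columns grow to the right and rows downward; lengths in m; the calibration is good to about 2 mm. A picture is of the moment at which its call begins. There is no depth.
- ctrl.close_job(): hands the job in; it is judged then, once.
The state is a dict: "t": time; "joints": joint angles; "joint_velocities": joint speeds; "effort": joint torques, N m; "tcp_pos": TCP position; "eef_rot": TCP orientation; "wrist_force": force on the tool from outside, world axes, zero at the start; "ft_torque": the same for the moment, N m; "gripper_width": finger opening in m; "gripper_force": force on a finger pad.
Only numpy, scipy, OpenCV 4.12 (cv2) and the standard library are available. Lean on these libraries where they do the work, as an engineer would, in place of code of your own. Each camera call takes 0.05 s, during which the arm holds its last target. There are 200 camera calls.

TASK

First stand every green glass jar upright in the middle of a rubber pad of the carousel, one to a pad. Then lower the carry handle, its latch lever still up, onto the ball in the middle of the carousel until its foot sits flat on the boss, and press the latch lever fully down. Last, turn the loaded carousel by its peg a quarter turn anticlockwise seen from above, until it drops into the detent, everything still in place; do not knock over or shift the tape roll and the amber bottle.

Things in the scene. Friction and masses are not known exactly. Their poses are not given: they have to be found in the camera images.
- jar0: one of 2 to 4 identical squat green glass jars with a flush steel mesh lid, standing upright on the bench at the start, on the robot's right; 58 mm diameter, 62 mm high, straight enough to grip anywhere, about 0.2 kg. Origin: centre of its underside, z up. None if absent.
- jar1: one of 2 to 4 identical squat green glass jars with a flush steel mesh lid, standing upright on the bench at the start, on the robot's right; 58 mm diameter, 62 mm high, straight enough to grip anywhere, about 0.2 kg. Origin: centre of its underside, z up. None if absent.
- jar2: one of 2 to 4 identical squat green glass jars with a flush steel mesh lid, standing upright on the bench at the start, on the robot's right; 58 mm diameter, 62 mm high, straight enough to grip anywhere, about 0.2 kg. Origin: centre of its underside, z up. None if absent.
- jar3: one of 2 to 4 identical squat green glass jars with a flush steel mesh lid, standing upright on the bench at the start, on the robot's right; 58 mm diameter, 62 mm high, straight enough to grip anywhere, about 0.2 kg. Origin: centre of its underside, z up. None if absent.
- pad0 (a point): centre of the top face of one of the four round black rubber pads (72 mm diameter, flush with the plate) on the carousel, 95 mm from the carousel's axis and 90 degrees apart; turns with the plate. Its z axis is up. Any jar may go on any pad, one jar per pad. Pad faces are 40 mm above the bench.
- pad1 (a point): centre of the top face of one of the four round black rubber pads (72 mm diameter, flush with the plate) on the carousel, 95 mm from the carousel's axis and 90 degrees apart; turns with the plate. Its z axis is up. Any jar may go on any pad, one jar per pad. Pad faces are 40 mm above the bench.
- pad2 (a point): centre of the top face of one of the four round black rubber pads (72 mm diameter, flush with the plate) on the carousel, 95 mm from the carousel's axis and 90 degrees apart; turns with the plate. Its z axis is up. Any jar may go on any pad, one jar per pad. Pad faces are 40 mm above the bench.
- pad3 (a point): centre of the top face of one of the four round black rubber pads (72 mm diameter, flush with the plate) on the carousel, 95 mm from the carousel's axis and 90 degrees apart; turns with the plate. Its z axis is up. Any jar may go on any pad, one jar per pad. Pad faces are 40 mm above the bench.
- carousel (a joint): angle (rad) of the round plate (310 mm diameter, top 40 mm above the bench) on its fixed foot; grows anticlockwise from above, range -0.4 to 1.9, starts within 0.2 of 0, stays where left (0.5 N friction at the peg). Detent at 1.571: two rim pins straddle the sprung plunger; about 5 N at the peg rides the first pin over it from 0.11 rad before, from 0.03 before it pulls itself in and holds.
- carousel_base: fixed grey foot of the carousel, 250 mm diameter. Origin: on the bench, on the carousel's vertical axis; its position and yaw vary. At joint value 0 the plate's x, y axes are the foot's.
- peg_top (a point): centre of the top end of the upright black turning peg on the plate: 20 mm diameter, standing 60 mm above the plate (top 100 mm above the bench), 112 mm from the carousel's axis, midway between two pads. Pinch it from above and lead it round the axis.
- notch (a point): point on the plate's rim (159 mm from the axis, 34 mm above the bench) midway between the two rim pins, which are 10 mm thick and stand 19 mm apart; in the detent it meets plunger_tip.
- plunger_tip (a point): tip of the fixed detent plunger: a steel nose on a dark block 44 x 30 x 34 mm standing just outside the plate's rim, 159 mm from the axis, 34 mm above the bench.
- seat (a point): centre of the flat top of the grey boss (80 mm diameter, top 80 mm above the bench) in the middle of the plate. Above it on a neck stands the steel hitch ball, 32 mm diameter, centre 26 mm and top 42 mm above this point. z up.
- handle: loose carry handle, 0.5 kg, on the robot's left, any yaw: dark steel socket (foot 76 mm diameter, 10 high; then 56 mm diameter up to 56) with black rubber grip 34 mm diameter from 56 to 100 mm height. Origin: centre of the foot's underside, mouth of the bore (36 mm diameter, 40 at the mouth, 46 deep). On the ball, the foot lies flat on the boss, origin at seat. Latch lever towards +x; z up.
- latch (a joint): angle (rad) of the latch lever on the side of the handle's socket: 0 = up (raised 34 degrees, as at the start), 0.6 = pressed fully down, level. It stays where it is left by friction; about 3 N at its end moves it.
- latch_tip (a point): end of the latch lever's flat aluminium plate (40 mm long, 22 wide, 6 thick). Its hinge is 24 mm from the handle's axis, 52 mm above the foot's underside; the end is 55 mm from the axis and 73 mm above the underside when up, 62 mm and 52 mm when down. Moves with the lever.
- tape_roll: bystander: cardboard tape roll, 100 mm diameter, 48 mm high, on the bench beyond the jars. Origin: centre of its underside.
- scent_bottle: bystander: amber bottle 60 mm diameter, 160 mm high, on the bench at the far left. Origin: centre of its underside.

How it is judged:
By the outcome, as a careful person would: the job done as asked, in the order asked, and still so for the second after the job is handed in, with the robot touching nothing.
Of jar0, jar1, jar2, jar3 only 2 to 4 are there at a start; the rules pass over those that are not, and their reading is None.
At some moment in a run one of jar0, jar1, jar2, jar3, handle may be knocked a few centimetres aside while the robot is not near it.
It also fails if it takes over 210 s, if anything falls off the work surface, if the arm or the gripper's body presses on something with over 40 N, if the wrist force passes 120 N, or if a joint passes its speed limit or range.

## Working session

There is one attempt and no reset: what is moved stays moved. The work goes in short steps, Python scripts to look and compute and a shell command to move; the robot and the scene stay as the last step left them, time stands still between calls to the robot, and variables do not carry over. Pictures are saved under pics/ and viewed, at most 14 in all, crops included, and the job is handed in when it is done.

```bash
ls; mkdir -p pics; python3 - <<'E'
from cell import ctrl
import cv2
print(ctrl.sense())
for n in("side","top"):
    s=ctrl.snapshot(n); print(n,s["intrinsics"],s["pose"],[k for k in s])
    cv2.imwrite(f"pics/{n}0.png",cv2.resize(s["pixels"][:,:,::-1],(800,600),interpolation=cv2.INTER_CUBIC))
E
```

```text
cell.py
nudge.py
pics
{'t': 0.0, 'joints': array([-1.40147356e+00,  5.28439027e-01,  1.43390098e+00, -4.95544165e-05,
        1.18139376e+00, -1.78504383e-01]), 'joint_velocities': array([-0.00109393, -0.00047295, -0.00084488,  0.00093411, -0.00165395,
        0.0012935 ]), 'effort': array([ 5.14502881e-04, -4.40036595e+01, -1.76591635e+01,  6.33126847e-02,
        5.82389056e-02, -1.59529527e-04]), 'tcp_pos': array([ 0.21292799, -0.58686911,  0.23858869]), 'eef_rot': array([ 9.84912917e-01,  1.73047391e-01, -1.79972538e-05, -1.07065158e-03]), 'wrist_force': array([ 0.10494365, -0.02726523, -0.51193378]), 'ft_torque': array([-0.02938004,  0.01670812,  0.04022342]), 'gripper_force': 0.0, 'gripper_width': 0.08696578568786524}
side [[385.51586933   0.         245.94335175]
 [  0.         385.51586933 186.79365937]
 [  0.           0.           1.        ]] [[-0.88658848  0.2558287  -0.38537326  0.17905184]
 [-0.46251259 -0.50210638  0.73073339  0.75406023]
 [-0.0065558   0.82609979  0.56348573  0.66010064]
 [ 0.          0.          0.          1.        ]] ['pixels', 'intrinsics', 'pose']
top [[445.35766427   0.         252.57751488]
 [  0.         445.35766427 189.0297593 ]
 [  0.           0.           1.        ]] [[-0.01021613  0.98178938 -0.18969779  0.36865049]
 [-0.99992181 -0.01139837 -0.00514225  0.02724422]
 [-0.00721085  0.18963043  0.98182906  1.21288547]
 [ 0.          0.          0.          1.        ]] ['pixels', 'intrinsics', 'pose']
```
View pics/top0.png

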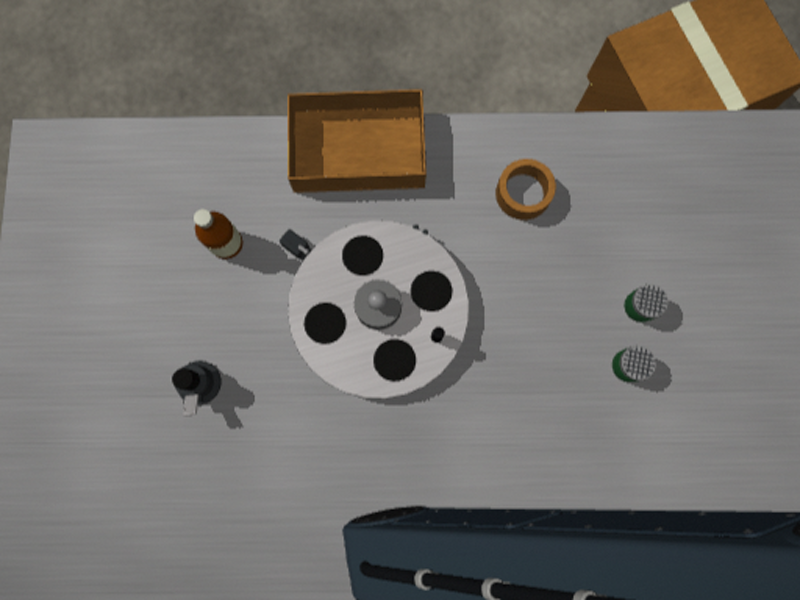

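View pics/side0.png

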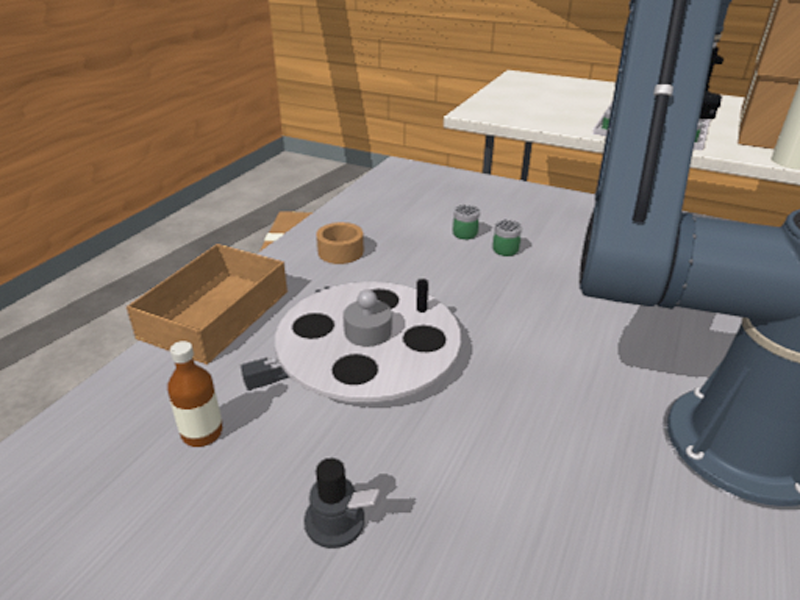

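The top view shows two jars with lids at (651,301) and (637,363), the handle at (195,385) with its lever towards the bottom, the plate centred near (378,308), and the peg at (438,334). The plunger is at (296,243), the pins at (422,229), the tape at (526,188) and the bottle at (220,235). The side view agrees, with two jars at (465,222) and (507,238). Next I measure all of them from both views.

```bash
cat > h.py <<'E'
import numpy as np, cv2
from scipy.spatial.transform import Rotation as R
from cell import ctrl
def ray(s,uv):
    K=s["intrinsics"];d=np.array([(uv[0]-K[0,2])/K[0,0],-(uv[1]-K[1,2])/K[1,1],-1.])
    d=s["pose"][:3,:3]@d; return s["pose"][:3,3],d/np.linalg.norm(d)
def onz(s,uv,z):
    o,d=ray(s,uv); return o+d*(z-o[2])/d[2]
def proj(s,p):
    c=s["pose"][:3,:3].T@(np.asarray(p)-s["pose"][:3,3]);K=s["intrinsics"]
    return np.array([K[0,2]-K[0,0]*c[0]/c[2],K[1,2]+K[1,1]*c[1]/c[2]])
def tri(*su):
    A=0;b=0
    for s,uv in su:
        o,d=ray(s,uv);M=np.eye(3)-np.outer(d,d);A=A+M;b=b+M@o
    x=np.linalg.solve(A,b)
    return x,[float(np.linalg.norm(np.cross(x-o,d))) for o,d in (ray(s,u) for s,u in su)]
def blobs(s,mask,lo=20,hi=3000):
    n,_,st,c=cv2.connectedComponentsWithStats(mask.astype(np.uint8),connectivity=4)
    return [(c[i].round(1).tolist(),int(st[i,4]),st[i,:4].tolist()) for i in range(1,n) if lo<st[i,4]<hi]
def crop(s,c,w,name,f=6):
    u,v=map(int,c);p=s["pixels"][max(v-w*3//4,0):v+w*3//4,max(u-w,0):u+w,::-1]
    cv2.imwrite(f"pics/{name}.png",cv2.resize(p,None,fx=f,fy=f,interpolation=cv2.INTER_NEAREST))
def rel(x,y,z=None):
    "world target in tool axes"
    t=ctrl.sense();r=R.from_quat(t["eef_rot"])
    return r.inv().apply(np.array([x,y,z if z is not None else t["tcp_pos"][2]])-t["tcp_pos"])
E
python3 - <<'E'
from h import *
np.set_printoptions(precision=4,suppress=True)
S=ctrl.snapshot("side");T=ctrl.snapshot("top")
for n,s in(("top",T),("side",S)):
    p=s["pixels"].astype(int); m=p.max(2)
    print(n,"dark",blobs(s,m<45)); 
    g=(p[...,1]>p[...,0]*1.5)&(p[...,1]>p[...,2]*1.3)&(p[...,1]>30)
    print(n,"green",blobs(s,g))
a=np.hstack([cv2.resize(T["pixels"][215:275,105:165],(400,400),interpolation=2),cv2.resize(S["pixels"][285:355,190:260],(400,400),interpolation=2)])
b=np.hstack([cv2.resize(T["pixels"][175:255,385:465],(400,400),interpolation=2)[:200*2],cv2.resize(S["pixels"][110:180,275:345],(400,400),interpolation=2)])
cv2.imwrite("pics/c1.png",a[:,:,::-1]);cv2.imwrite("pics/c2.png",b[:,:,::-1])
E
```

```text
top dark [([231.8, 163.1], 492, [220, 151, 25, 25]), ([189.8, 161.8], 32, [183, 158, 13, 8]), ([275.6, 185.9], 514, [263, 174, 26, 25]), ([207.6, 206.4], 516, [195, 194, 26, 26]), ([279.8, 214.0], 56, [276, 210, 8, 9]), ([252.3, 230.0], 535, [240, 218, 26, 26]), ([126.7, 244.5], 484, [110, 233, 31, 25]), ([247.7, 366.5], 319, [230, 359, 36, 16]), ([289.9, 373.1], 386, [270, 367, 40, 15]), ([337.3, 379.0], 435, [314, 373, 54, 11]), ([385.8, 382.3], 55, [375, 381, 26, 3])]
top green [([404.3, 197.6], 92, [400, 188, 15, 18]), ([395.8, 235.0], 82, [392, 225, 13, 19])]
side dark [([435.6, 12.9], 36, [433, 0, 6, 26]), ([430.6, 40.2], 38, [428, 26, 6, 28]), ([454.6, 58.1], 245, [448, 30, 15, 46]), ([312.3, 90.3], 21, [311, 87, 4, 8]), ([337.4, 95.1], 26, [336, 91, 4, 10]), ([335.3, 108.4], 28, [334, 102, 4, 13]), ([412.8, 132.0], 49, [409, 118, 8, 24]), ([407.0, 134.7], 22, [405, 127, 4, 14]), ([373.9, 162.4], 45, [372, 151, 5, 23]), ([426.7, 180.5], 47, [421, 163, 11, 32]), ([269.7, 188.9], 121, [267, 179, 7, 21]), ([247.5, 190.1], 98, [239, 186, 16, 11]), ([200.0, 208.3], 293, [188, 201, 25, 15]), ([271.3, 216.6], 328, [259, 209, 26, 16]), ([226.6, 236.3], 398, [213, 228, 28, 18]), ([211.7, 307.9], 447, [203, 294, 19, 29])]
side green [([297.5, 146.6], 146, [290, 141, 16, 12]), ([323.4, 157.0], 162, [316, 151, 17, 13])]
```

View pics/c1.png

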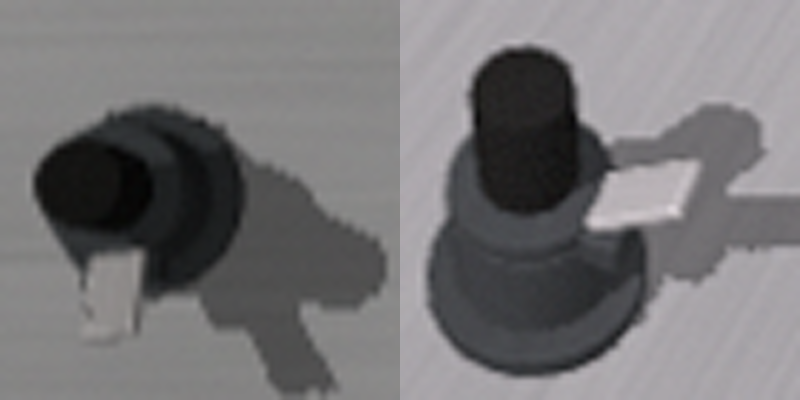

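View pics/c2.png

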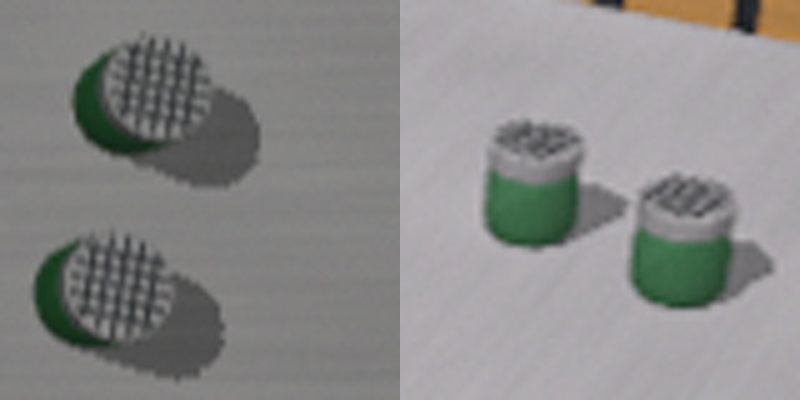

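The handle crops show the grip top centred at (80,182) and (526,80), with the lever end at (109,340) and (690,189). The jar lid centres are at (158,90) and (118,288) in the top crop, and (535,138) and (687,197) in the side crop.

```bash
python3 - <<'E'
from h import *
from scipy.optimize import least_squares
np.set_printoptions(precision=4,suppress=True)
S=ctrl.snapshot("side");T=ctrl.snapshot("top")
for n,a,b in [("grip",(116.6,241.9),(211.6,298.6)),("lever",(120.9,265.6),(240.3,317.7)),("jarA",(416.2,192.6),(298.2,133.7)),("jarB",(408.2,232.2),(324.7,144)),
 ("pad far",(231.8,163.1),(200,208.3)),("padleft",(207.6,206.4),(226.6,236.3)),("padnear",(252.3,230),(271.3,216.6)),("ball",(377*.64-.2,299*.64-.2),(368*.64-.2,299*.64-.2)),("peg",(438.5*.64,333*.64),(422.5*.64,281*.64))]:
    print(n,*tri((T,a),(S,b)))
obs=[(231.8,163.1),(207.6,206.4),(252.3,230),(275.6,185.9)]
pr=np.array([onz(T,o,.04) for o in obs]);c=pr.mean(0)
print("top pads z=.04",pr,c,[np.linalg.norm(q-c) for q in pr],[np.arctan2(*(q-c)[1::-1]) for q in pr])
print("plunger",onz(T,(189.8,161.8),.034),"pins",onz(T,(422*.64,229*.64),.034), "tape",onz(T,(526*.64,188*.64),.024),"bottle",onz(T,(228*.64,245*.64),0.0))
print("hfoot",onz(T,(105+165/6.667,215+200/6.667),.01),onz(S,(190+138/5.714,285+290/5.714),.01))
E
```

```text
grip [0.4528 0.3736 0.0986] [0.0007202335130215324, 0.0007202335130215123]
lever [0.3958 0.3685 0.0722] [0.0002232586701159998, 0.0002232586701158846]
jarA [ 0.5782 -0.396   0.0594] [0.0013128509370314322, 0.0013128509370311115]
jarB [ 0.4744 -0.3678  0.0577] [0.000947477083920613, 0.0009474770839207268]
pad far [0.6687 0.0892 0.0351] [0.00015877773998495648, 0.00015877773998483274]
padleft [0.5499 0.154  0.0356] [0.0003423894704043433, 0.00034238947040436457]
padnear [0.4854 0.0351 0.0352] [0.00044259711831872106, 0.0004425971183188613]
ball [0.5764 0.0617 0.1033] [0.0015916286932444968, 0.001591628693244567]
peg [ 0.522  -0.0371  0.0954] [0.00031832623201372324, 0.0003183262320139317]
top pads z=.04 [[ 0.6676  0.089   0.04  ]
 [ 0.5495  0.1537  0.04  ]
 [ 0.4853  0.0352  0.04  ]
 [ 0.6031 -0.0285  0.04  ]] [0.5764 0.0624 0.04  ] [np.float64(0.09502366390783906), np.float64(0.09519510380335555), np.float64(0.09502691230607915), np.float64(0.09472572854882413)] [np.float64(0.2845157466316058), np.float64(1.8567844344084414), np.float64(-2.8521374558345274), np.float64(-1.2847788686390809)]
plunger [0.6741 0.2041 0.034 ] pins [ 0.7146 -0.0159  0.034 ] tape [ 0.7914 -0.2038  0.024 ] bottle [0.699  0.3332 0.    ]
hfoot [0.4515 0.3656 0.01  ] [0.4441 0.3866 0.01  ]
```

```bash
cat >> h.py <<'E'
np.set_printoptions(precision=4,suppress=True)
def lids(S,T):
    # world jar lid centres at z=.062 from hand-read pixels handled by caller
    pass
def go(x,y,z=None,yawx=None):
    t=ctrl.sense();r=R.from_quat(t["eef_rot"]);ax=r.as_matrix()[:,0];w=np.arctan2(ax[1],ax[0])
    print("tcp",t["tcp_pos"],"toolx yaw %.4f"%w,"tilt",r.as_matrix()[:2,2],"rel",rel(x,y,z))
    if yawx is not None:
        d=(w-yawx+np.pi/2)%np.pi-np.pi/2; print("rz",d)
        m=r*R.from_euler("z",d);print("rel after turn",m.inv().apply(np.array([x,y,z if z is not None else t["tcp_pos"][2]])-t["tcp_pos"]))
E
python3 - <<'E'
from h import *
S=ctrl.snapshot("side");T=ctrl.snapshot("top")
for u in[(416.2,192.6),(408.2,232.2)]: print(onz(T,u,.062))
for u in[(298.2,133.7),(324.7,144)]: print(onz(S,u,.062))
# side: mid of body bottom
go(.577,-.3955,.03)
E
```

```text
[ 0.5765 -0.3954  0.062 ]
[ 0.473  -0.3666  0.062 ]
[ 0.5778 -0.3909  0.062 ]
[ 0.4732 -0.3596  0.062 ]
tcp [ 0.213  -0.5875  0.2394] toolx yaw 0.3478 tilt [-0.0001  0.0003] rel [ 0.4076 -0.0563  0.2094]
```

The manual's scale: shifts go in units of 20 mm and turns go in units of 0.05 rad. Converting my numbers, 0.034 m is 1.7, -0.0047 m is -0.235.

```bash
python3 nudge.py '[[[1.7, -0.235, 0, 0, 0, 0, 0.087], [1.7, -0.235, 0, 0, 0, 0, 0.087], [1.7, -0.235, 0, 0, 0, 0, 0.087], [1.7, -0.235, 0, 0, 0, 0, 0.087], [1.7, -0.235, 0, 0, 0, 0, 0.087], [1.7, -0.235, 0, 0, 0, 0, 0.087], [1.7, -0.235, 0, 0, 0, 0, 0.087], [1.7, -0.235, 0, 0, 0, 0, 0.087], [1.7, -0.235, 0, 0, 0, 0, 0.087], [1.7, -0.235, 0, 0, 0, 0, 0.087], [1.7, -0.235, 0, 0, 0, 0, 0.087], [1.7, -0.235, 1, 0, 0, 0, 0.087], [0, 0, 1.5, 0, 0, 0, 0.087], [0, 0, 1.5, 0, 0, 0, 0.087], [0, 0, 0, 0, 0, 0, 0.087], [0, 0, 0, 0, 0, 0, 0.087]]]' 20
python3 - <<'E'
from h import *
go(.577,-.394,.03)
S=ctrl.snapshot("side");T=ctrl.snapshot("top")
cv2.imwrite("pics/s1.png",np.hstack([cv2.resize(x["pixels"][:,:,::-1],(400,300),interpolation=cv2.INTER_AREA) for x in(T,S)]))
E
```

```text
t: 1.73
tcp_pos: [0.5764, -0.3944, 0.1576]
eef_rot: [0.985, 0.173, -0.002, -0.002]
wrist_force: [0.0, -0.4, 0.6]
gripper_width: 0.087
gripper_force: 0.0
tcp [ 0.5764 -0.3944  0.1576] toolx yaw 0.3480 tilt [-0.0037  0.0034] rel [0.0009 0.0004 0.1276]
```

View pics/s1.png

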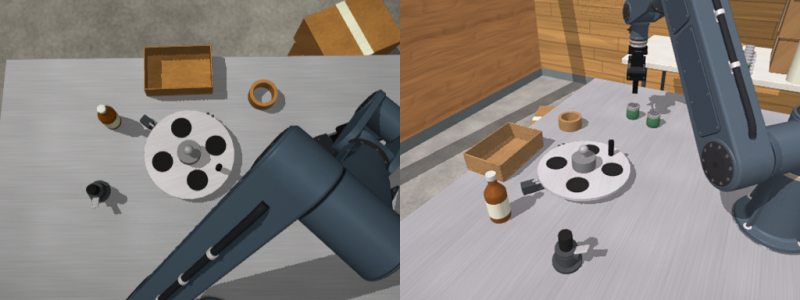

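The gripper is above jar A. Only two jars are visible and nothing else has moved.

To row units: 0.03 m is 1.5, 0.02 m is 1.

```bash
python3 nudge.py '[[[0, 0, 1.5, 0, 0, 0, 0.087], [0, 0, 1.5, 0, 0, 0, 0.087], [0, 0, 1.5, 0, 0, 0, 0.087], [0, 0, 1, 0, 0, 0, 0.087], [0, 0, 0.75, 0, 0, 0, 0.087], [0, 0, 0, 0, 0, 0, 0.087], [0, 0, 0, 0, 0, 0, 0.087]]]'
python3 nudge.py '[[[0, 0, 0, 0, 0, 0, 0.05], [0, 0, 0, 0, 0, 0, 0.05], [0, 0, 0, 0, 0, 0, 0.05], [0, 0, 0, 0, 0, 0, 0.05], [0, 0, 0, 0, 0, 0, 0.05], [0, 0, 0, 0, 0, 0, 0.05], [0, 0, 0, 0, 0, 0, 0.05], [0, 0, 0, 0, 0, 0, 0.05]]]' 20
```

```text
t: 2.42
tcp_pos: [0.5779, -0.3965, 0.0357]
eef_rot: [0.985, 0.173, 0.001, 0.001]
wrist_force: [-0.1, 0.4, 1.3]
gripper_width: 0.0869
gripper_force: 0.0
t: 3.08
tcp_pos: [0.5778, -0.3959, 0.0352]
eef_rot: [0.985, 0.173, 0.0, 0.001]
wrist_force: [0.2, 0.8, 4.3]
gripper_width: 0.0576
gripper_force: 20.0
```

To row units: -0.03 m is -1.5, -0.02 m is -1, 0.064 rad is 1.28.

```bash
python3 nudge.py '[[[0, 0, -1, 0, 0, 0, 0.05], [0, 0, -1.5, 0, 0, 0, 0.05], [0, 0, -1.5, 0, 0, 0, 0.05], [0, 0, -1.5, 0, 0, 0, 0.05], [0, 0, -1.5, 0, 0, 0, 0.05], [0, 0, -1, 0, 0, 0, 0.05], [0, 0, 0, 0, 0, 0, 0.05], [0, 0, 0, 0, 0, 1.28, 0.05], [0, 0, 0, 0, 0, 0, 0.05]]]'
python3 - <<'E'
from h import *
go(.668,.0891,.075,.284)
S=ctrl.snapshot("side")
u,v=map(int,proj(S,ctrl.sense()["tcp_pos"]));print(u,v)
cv2.imwrite("pics/g1.png",cv2.resize(S["pixels"][v-30:v+30,u-40:u+40,::-1],(640,480),interpolation=2))
E
```

```text
t: 3.83
tcp_pos: [0.5765, -0.3946, 0.1927]
eef_rot: [0.99, 0.141, -0.001, -0.001]
wrist_force: [0.2, -0.6, -2.7]
gripper_width: 0.0577
gripper_force: 20.0
tcp [ 0.5765 -0.3946  0.1927] toolx yaw 0.2827 tilt [-0.0023  0.0022] rel [ 0.2229 -0.4386  0.1186]
rz -0.001331313160434
rel after turn [ 0.2235 -0.4383  0.1186]
301 97
```

View pics/g1.png

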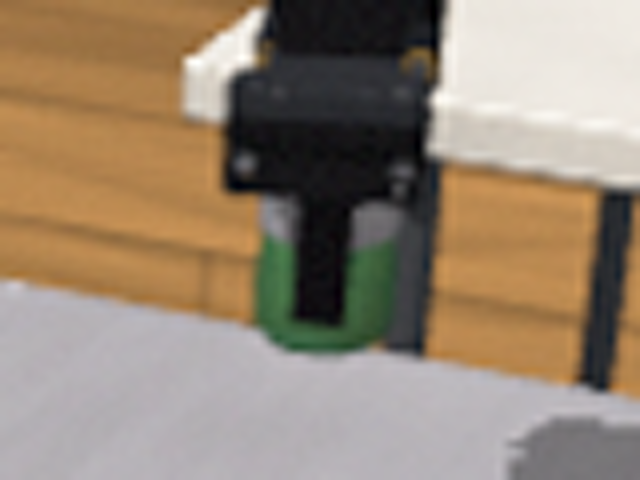

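The jar hangs upright and within about 2 mm of the finger centre line.

To row units: -0.035 m is -1.75, -0.0333 m is -1.665.

```bash
python3 nudge.py '[[[0.5, -1, 0, 0, 0, 0, 0.05], [0.9, -1.75, 0, 0, 0, 0, 0.05], [0.9, -1.75, 0, 0, 0, 0, 0.05], [0.9, -1.75, 0, 0, 0, 0, 0.05], [0.9, -1.75, 0, 0, 0, 0, 0.05], [0.9, -1.75, 0, 0, 0, 0, 0.05], [0.9, -1.75, 0, 0, 0, 0, 0.05], [0.9, -1.75, 0, 0, 0, 0, 0.05], [0.9, -1.75, 0, 0, 0, 0, 0.05], [0.9, -1.75, 0, 0, 0, 0, 0.05], [0.9, -1.75, 0, 0, 0, 0, 0.05], [0.9, -1.75, 0, 0, 0, 0, 0.05], [0.775, -1.665, 0, 0, 0, 0, 0.05], [0, 0, 0, 0, 0, 0, 0.05], [0, 0, 0, 0, 0, 0, 0.05], [0, 0, 0, 0, 0, 0, 0.05]]]'
python3 - <<'E'
from h import *
go(.668,.0891,.075,.284)
E
```

```text
t: 5.22
tcp_pos: [0.6682, 0.0879, 0.1927]
eef_rot: [0.99, 0.142, -0.002, 0.0]
wrist_force: [0.4, -0.7, -2.6]
gripper_width: 0.058
gripper_force: 20.0
tcp [0.6682 0.0879 0.1927] toolx yaw 0.2856 tilt [-0.0032 -0.0006] rel [ 0.0005 -0.0012  0.1177]
rz 0.0016251343849251754
rel after turn [ 0.0005 -0.0012  0.1177]
```

To row units: -0.001 m is -0.05, 0.001 m is 0.05.

```bash
python3 nudge.py '[[[0.05, -0.05, 1, 0, 0, 0, 0.05], [0, 0, 1.5, 0, 0, 0, 0.05], [0, 0, 1.5, 0, 0, 0, 0.05], [0, 0, 1, 0, 0, 0, 0.05], [0, 0, 0.4, 0, 0, 0, 0.05], [0, 0, 0.2, 0, 0, 0, 0.05], [0, 0, 0, 0, 0, 0, 0.05], [0, 0, 0, 0, 0, 0, 0.05]]]'
python3 - <<'E'
from h import *
go(.668,.0891,.075,.284)
E
```

```text
t: 5.88
tcp_pos: [0.671, 0.0883, 0.0837]
eef_rot: [0.99, 0.141, 0.001, 0.0]
wrist_force: [0.1, -0.3, -1.2]
gripper_width: 0.0573
gripper_force: 20.0
tcp [0.671  0.0883 0.0837] toolx yaw 0.2830 tilt [ 0.0023 -0.0001] rel [-0.0027 -0.0016  0.0087]
rz -0.0010109216215203887
rel after turn [-0.0027 -0.0016  0.0087]
```

To row units: 0.003 m is 0.15, 0.002 m is 0.1.

```bash
python3 nudge.py '[[[-0.085, -0.05, 0.15, 0, 0, 0, 0.05], [0, 0, 0.15, 0, 0, 0, 0.05], [0, 0, 0.1, 0, 0, 0, 0.05], [0, 0, 0, 0, 0, 0, 0.05], [0, 0, 0, 0, 0, 0, 0.05]]]'
python3 nudge.py '[[[0, 0, 0.05, 0, 0, 0, 0.05], [0, 0, 0, 0, 0, 0, 0.05], [0, 0, 0, 0, 0, 0, 0.05]]]'
```

```text
t: 6.3
tcp_pos: [0.6684, 0.0897, 0.0753]
eef_rot: [0.99, 0.142, 0.001, 0.0]
wrist_force: [-1.3, 1.1, 1.1]
gripper_width: 0.058
gripper_force: 20.0
t: 6.55
tcp_pos: [0.6684, 0.0897, 0.0752]
eef_rot: [0.99, 0.142, 0.001, 0.0]
wrist_force: [-1.6, -0.3, 6.8]
gripper_width: 0.0576
gripper_force: 20.0
```

```bash
python3 nudge.py '[[[0, 0, 0, 0, 0, 0, 0.085], [0, 0, 0, 0, 0, 0, 0.085], [0, 0, 0, 0, 0, 0, 0.085], [0, 0, 0, 0, 0, 0, 0.085], [0, 0, 0, 0, 0, 0, 0.085], [0, 0, 0, 0, 0, 0, 0.085], [0, 0, -1, 0, 0, 0, 0.085], [0, 0, -1.5, 0, 0, 0, 0.085], [0, 0, -1.5, 0, 0, 0, 0.085], [0, 0, -1.5, 0, 0, 0, 0.085], [0, 0, -1, 0, 0, 0, 0.085], [0, 0, 0, 0, 0, 0, 0.085]]]'
python3 - <<'E'
from h import *
S=ctrl.snapshot("side");T=ctrl.snapshot("top")
p=T["pixels"].astype(int);g=(p[...,1]>p[...,0]*1.5)&(p[...,1]>p[...,2]*1.3)&(p[...,1]>30);print(blobs(T,g,5))
p=S["pixels"].astype(int);g=(p[...,1]>p[...,0]*1.5)&(p[...,1]>p[...,2]*1.3)&(p[...,1]>30);print(blobs(S,g,5))
print("expect lid at",proj(S,(.668,.0891,.102)),"bottom",proj(S,(.668,.0891,.04)),proj(T,(.668,.0891,.102)))
cv2.imwrite("pics/s2.png",np.vstack([np.hstack([cv2.resize(S["pixels"][165:245,170:270],(400,320),interpolation=2),cv2.resize(S["pixels"][110:190,275:375],(400,320),interpolation=2)]),np.hstack([cv2.resize(T["pixels"][165:255,380:480],(400,280),interpolation=2),cv2.resize(T["pixels"],(400,280))])])[:,:,::-1])
go(.473,-.365,.035,.348)
E
```

```text
t: 7.55
tcp_pos: [0.6713, 0.0896, 0.2094]
eef_rot: [0.99, 0.141, 0.005, 0.001]
wrist_force: [0.2, 0.4, 0.4]
gripper_width: 0.0852
gripper_force: 0.0
[([395.9, 234.6], 93, [392, 224, 13, 20])]
[([388.1, 79.3], 29, [386, 76, 6, 7]), ([323.4, 156.9], 165, [316, 150, 17, 14]), ([199.4, 205.6], 263, [189, 197, 22, 17])]
expect lid at [198.2676 187.6042] bottom [200.0476 206.8638] [230.5003 157.0053]
tcp [0.6682 0.0896 0.2042] toolx yaw 0.2838 tilt [ 0.0016 -0.0001] rel [-0.315   0.3817  0.169 ]
rz -0.064166515151175
rel after turn [-0.3388  0.3607  0.169 ]
```

View pics/s2.png

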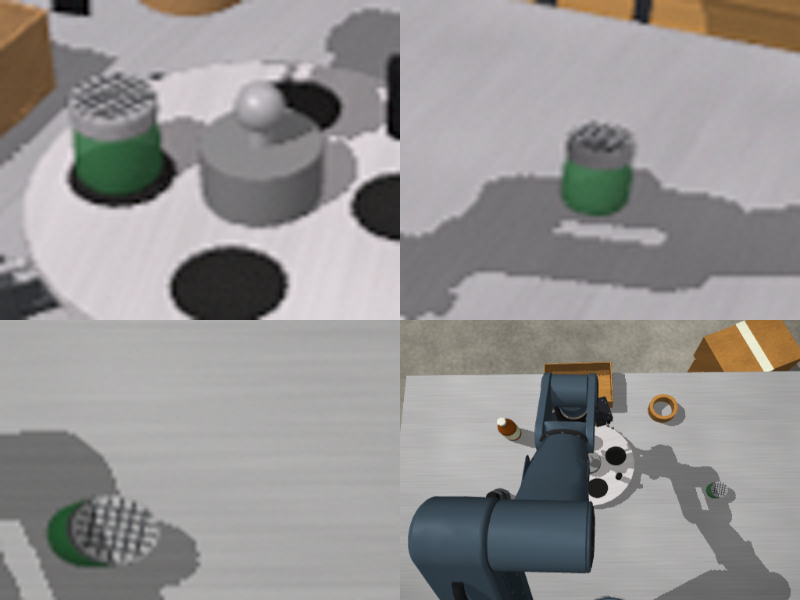

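Jar A stands on the far pad, with its lid at about (198.5,188.5) against an expected (198.3,187.6). Jar B has not moved, and there are no further jars.

To row units: 0.03 m is 1.5, 0.0277 m is 1.385.

```bash
python3 nudge.py '[[[-1, 1.2, 0, 0, 0, 0, 0.087], [-1.25, 1.5, 0, 0, 0, 0, 0.087], [-1.25, 1.5, 0, 0, 0, 0, 0.087], [-1.25, 1.5, 0, 0, 0, 0, 0.087], [-1.25, 1.5, 0, 0, 0, 0, 0.087], [-1.25, 1.5, 0, 0, 0, 0, 0.087], [-1.25, 1.5, 0, 0, 0, 0, 0.087], [-1.25, 1.5, 0, 0, 0, 0, 0.087], [-1.25, 1.5, 0, 0, 0, 0, 0.087], [-1.25, 1.5, 0, 0, 0, 0, 0.087], [-1.25, 1.5, 0, 0, 0, 0, 0.087], [-1.25, 1.5, 1, 0, 0, 0, 0.087], [-1, 1.385, 1.5, 0, 0, 0, 0.087], [0, 0, 1.5, 0, 0, 0, 0.087], [0, 0, 0, 0, 0, 0, 0.087], [0, 0, 0, 0, 0, 0, 0.087]]]'
python3 - <<'E'
from h import *
go(.474,-.366,.035)
S=ctrl.snapshot("side")
p=S["pixels"].astype(int);g=(p[...,1]>p[...,0]*1.5)&(p[...,1]>p[...,2]*1.3)&(p[...,1]>30);print(blobs(S,g,5))
E
```

```text
t: 8.98
tcp_pos: [0.472, -0.3585, 0.1239]
eef_rot: [0.99, 0.141, -0.002, -0.004]
wrist_force: [0.4, 0.1, 0.5]
gripper_width: 0.0868
gripper_force: 0.0
tcp [ 0.472  -0.3585  0.1239] toolx yaw 0.2828 tilt [-0.0057  0.0068] rel [0.0001 0.0084 0.0889]
[([323.3, 157.1], 161, [316, 151, 17, 13]), ([199.4, 205.6], 263, [189, 197, 22, 17])]
```

To row units: 0.03 m is 1.5, 0.025 m is 1.25.

```bash
python3 nudge.py '[[[0, 0.35, 0, 0, 0, 0, 0.087], [0, 0, 1.25, 0, 0, 0, 0.087], [0, 0, 1.5, 0, 0, 0, 0.087], [0, 0, 1, 0, 0, 0, 0.087], [0, 0, 0.6, 0, 0, 0, 0.087], [0, 0, 0, 0, 0, 0, 0.087], [0, 0, 0, 0, 0, 0, 0.087]]]'
python3 nudge.py '[[[0, 0, 0, 0, 0, 0, 0.05], [0, 0, 0, 0, 0, 0, 0.05], [0, 0, 0, 0, 0, 0, 0.05], [0, 0, 0, 0, 0, 0, 0.05], [0, 0, 0, 0, 0, 0, 0.05], [0, 0, 0, 0, 0, 0, 0.05], [0, 0, 0, 0, 0, 0, 0.05], [0, 0, 0, 0, 0, 0, 0.05]]]' 20
```

```text
t: 9.62
tcp_pos: [0.4771, -0.3674, 0.0409]
eef_rot: [0.99, 0.142, 0.0, 0.001]
wrist_force: [0.6, -0.4, -0.4]
gripper_width: 0.0873
gripper_force: 0.0
t: 10.28
tcp_pos: [0.4763, -0.3674, 0.0406]
eef_rot: [0.99, 0.141, 0.0, 0.0]
wrist_force: [-0.2, 0.9, 4.2]
gripper_width: 0.0578
gripper_force: 20.0
```

```bash
python3 nudge.py '[[[0, 0, -1, 0, 0, 0, 0.05], [0, 0, -1.5, 0, 0, 0, 0.05], [0, 0, -1.5, 0, 0, 0, 0.05], [0, 0, -1.5, 0, 0, -1.2, 0.05], [0, 0, -1.5, 0, 0, -2, 0.05], [0, 0, -1, 0, 0, -2.4, 0.05], [0, 0, 0, 0, 0, -2.4, 0.05], [0, 0, 0, 0, 0, -2.4, 0.05], [0, 0, 0, 0, 0, -2.4, 0.05], [0, 0, 0, 0, 0, -2.4, 0.05], [0, 0, 0, 0, 0, -2.4, 0.05], [0, 0, 0, 0, 0, -2.4, 0.05], [0, 0, 0, 0, 0, -2.4, 0.05], [0, 0, 0, 0, 0, -2.4, 0.05], [0, 0, 0, 0, 0, -2.4, 0.05], [0, 0, 0, 0, 0, -2.4, 0.05], [0, 0, 0, 0, 0, -1.88, 0.05], [0, 0, 0, 0, 0, 0, 0.05], [0, 0, 0, 0, 0, 0, 0.05]]]'
python3 - <<'E'
from h import *
go(.5495,.154,.0806,1.857)
E
```

```text
t: 11.87
tcp_pos: [0.4758, -0.3668, 0.1993]
eef_rot: [0.6, 0.8, 0.0, -0.001]
wrist_force: [0.9, -0.4, -1.8]
gripper_width: 0.0579
gripper_force: 20.0
tcp [ 0.4758 -0.3668  0.1993] toolx yaw 1.8553 tilt [-0.0012  0.0013] rel [0.479  0.217  0.1193]
rz -0.0017450448610785152
rel after turn [0.4787 0.2179 0.1193]
```

To row units: 0.036 m is 1.8, 0.031 m is 1.55.

```bash
python3 nudge.py '[[[0.9, 0.4, 0, 0, 0, 0, 0.05], [1.8, 0.815, 0, 0, 0, 0, 0.05], [1.8, 0.815, 0, 0, 0, 0, 0.05], [1.8, 0.815, 0, 0, 0, 0, 0.05], [1.8, 0.815, 0, 0, 0, 0, 0.05], [1.8, 0.815, 0, 0, 0, 0, 0.05], [1.8, 0.815, 0, 0, 0, 0, 0.05], [1.8, 0.815, 0, 0, 0, 0, 0.05], [1.8, 0.815, 0, 0, 0, 0, 0.05], [1.8, 0.815, 0, 0, 0, 0, 0.05], [1.8, 0.815, 0, 0, 0, 0, 0.05], [1.8, 0.815, 0, 0, 0, 0, 0.05], [1.8, 0.815, 0, 0, 0, 0, 0.05], [1.55, 0.66, 0, 0, 0, 0, 0.05], [0, 0, 0, 0, 0, 0, 0.05], [0, 0, 0, 0, 0, 0, 0.05], [0, 0, 0, 0, 0, 0, 0.05], [0, 0, 0, 0, 0, 0, 0.05]]]'
python3 - <<'E'
from h import *
go(.549,.156,.0806,1.857)
S=ctrl.snapshot("side")
u,v=map(int,proj(S,ctrl.sense()["tcp_pos"]));print(u,v)
cv2.imwrite("pics/g2.png",cv2.resize(S["pixels"][v-30:v+30,u-40:u+40,::-1],(640,480),interpolation=2))
E
```

```text
t: 13.37
tcp_pos: [0.5477, 0.1543, 0.1998]
eef_rot: [0.6, 0.8, -0.0, -0.0]
wrist_force: [-0.1, 0.3, -2.0]
gripper_width: 0.0578
gripper_force: 20.0
tcp [0.5477 0.1543 0.1998] toolx yaw 1.8558 tilt [-0.0009 -0.0005] rel [0.0013 0.0019 0.1192]
rz -0.001228728461763584
rel after turn [0.0013 0.0019 0.1192]
224 179
```

View pics/g2.png

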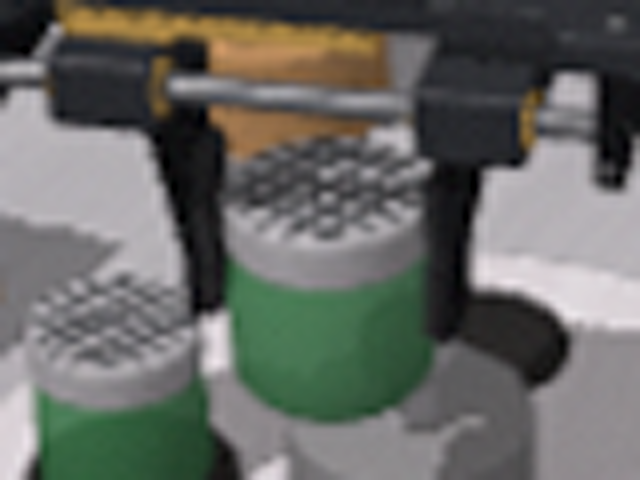

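Jar B is held upright at (330,270). Lowering it.

To row units: 0.03 m is 1.5, 0.02 m is 1.

```bash
python3 nudge.py '[[[0.05, 0.075, 1, 0, 0, 0, 0.05], [0, 0, 1.5, 0, 0, 0, 0.05], [0, 0, 1.5, 0, 0, 0, 0.05], [0, 0, 1, 0, 0, 0, 0.05], [0, 0, 0.5, 0, 0, 0, 0.05], [0, 0, 0, 0, 0, 0, 0.05], [0, 0, 0, 0, 0, 0, 0.05]]]'
python3 - <<'E'
from h import *
go(.549,.156,.0806,1.857)
E
```

```text
t: 14.0
tcp_pos: [0.5496, 0.156, 0.0902]
eef_rot: [0.599, 0.8, -0.0, 0.0]
wrist_force: [0.9, 0.6, -2.8]
gripper_width: 0.0581
gripper_force: 20.0
tcp [0.5496 0.156  0.0902] toolx yaw 1.8562 tilt [ 0. -0.] rel [ 0.0001 -0.0005  0.0096]
rz -0.0007524630420365774
rel after turn [ 0.0001 -0.0005  0.0096]
```

```bash
python3 nudge.py '[[[0, 0, 0.2, 0, 0, 0, 0.05], [0, 0, 0.15, 0, 0, 0, 0.05], [0, 0, 0.1, 0, 0, 0, 0.05], [0, 0, 0.04, 0, 0, 0, 0.05], [0, 0, 0, 0, 0, 0, 0.05], [0, 0, 0, 0, 0, 0, 0.05]]]'
python3 nudge.py '[[[0, 0, 0.035, 0, 0, 0, 0.05], [0, 0, 0, 0, 0, 0, 0.05], [0, 0, 0, 0, 0, 0, 0.05]]]'
```

```text
t: 14.5
tcp_pos: [0.5492, 0.1569, 0.0806]
eef_rot: [0.599, 0.801, 0.0, 0.0]
wrist_force: [-0.2, 0.3, -1.5]
gripper_width: 0.0575
gripper_force: 20.0
t: 14.75
tcp_pos: [0.5494, 0.157, 0.0805]
eef_rot: [0.599, 0.801, 0.0, 0.0]
wrist_force: [-1.3, 0.7, 5.5]
gripper_width: 0.0574
gripper_force: 20.0
```

To row units: -0.04 m is -2, -0.03 m is -1.5.

```bash
python3 nudge.py '[[[0, 0, 0, 0, 0, 0, 0.085], [0, 0, 0, 0, 0, 0, 0.085], [0, 0, 0, 0, 0, 0, 0.085], [0, 0, 0, 0, 0, 0, 0.085], [0, 0, 0, 0, 0, 0, 0.085], [0, 0, 0, 0, 0, 0, 0.085], [0, 0, -1, 0, 0, 0, 0.085], [0, 0, -1.5, 0, 0, 0, 0.085], [0, 0, -2, 0, 0, 0, 0.085], [0, 0, -1.5, 0, 0, 0, 0.085], [0, 0, -0.5, 0, 0, 0, 0.085], [0, 0, 0, 0, 0, 0, 0.085]]]'
python3 nudge.py '[[[0, 0, 0, 0, 0, 1.2, 0.085], [0, 0, 0, 0, 0, 2.4, 0.085], [0, 0, 0, 0, 0, 2.4, 0.085], [0, 0, 0, 0, 0, 2.4, 0.085], [0, 0, 0, 0, 0, 2.4, 0.085], [0, 0, 0, 0, 0, 2.4, 0.085], [0, 0, 0, 0, 0, 2.4, 0.085], [0, 0, 0, 0, 0, 2.4, 0.085], [0, 0, 0, 0, 0, 2.4, 0.085], [0, 0, 0, 0, 0, 2.4, 0.085], [0, 0, 0, 0, 0, 2.4, 0.085], [0, 0, 0, 0, 0, 2.4, 0.085], [0, 0, 0, 0, 0, 2.4, 0.085], [0, 0, 0, 0, 0, 2.4, 0.085], [0, 0, 0, 0, 0, 2.4, 0.085], [0, 0, 0, 0, 0, 1.72, 0.085], [0, 0, 0, 0, 0, 1.2, 0.085], [0, 0, 0, 0, 0, 0, 0.085], [0, 0, 0, 0, 0, 0, 0.085]]]'
python3 - <<'E'
from h import *
go(.452,.3725,.08,.09)
S=ctrl.snapshot("side");T=ctrl.snapshot("top")
for s in(S,T):print(blobs(s,s["pixels"].max(2)<45))
cv2.imwrite("pics/s3.png",np.hstack([cv2.resize(S["pixels"][165:265,170:290],(480,400),interpolation=2),cv2.resize(S["pixels"][285:355,190:260],(320,400),interpolation=2)])[:,:,::-1])
E
```

```text
t: 15.75
tcp_pos: [0.5511, 0.1571, 0.2128]
eef_rot: [0.599, 0.801, 0.002, 0.003]
wrist_force: [0.4, -0.3, -1.0]
gripper_width: 0.085
gripper_force: 0.0
t: 17.33
tcp_pos: [0.548, 0.1567, 0.2077]
eef_rot: [1.0, -0.013, -0.002, 0.0]
wrist_force: [-0.5, -0.4, 0.3]
gripper_width: 0.0849
gripper_force: 0.0
tcp [0.548  0.1567 0.2077] toolx yaw -0.0266 tilt [-0.0037 -0.0003] rel [-0.1012 -0.2132  0.128 ]
rz -0.1166249512417683
rel after turn [-0.0757 -0.2236  0.128 ]
[([302.2, 17.4], 203, [293, 7, 20, 19]), ([207.0, 63.4], 21, [201, 61, 12, 5]), ([201.7, 80.5], 50, [196, 74, 10, 15]), ([224.6, 98.9], 30, [213, 96, 23, 5]), ([223.7, 130.7], 2018, [192, 105, 67, 52]), ([235.5, 165.0], 177, [230, 152, 11, 24]), ([205.9, 173.1], 690, [181, 155, 45, 43]), ([269.8, 188.8], 122, [267, 179, 7, 21]), ([247.6, 190.1], 96, [239, 186, 16, 11]), ([202.1, 211.6], 79, [188, 204, 26, 12]), ([271.2, 216.5], 340, [258, 209, 27, 16]), ([229.2, 240.3], 105, [213, 231, 28, 15]), ([211.6, 307.8], 442, [203, 294, 19, 28])]
[([221.9, 190.3], 1352, [207, 138, 38, 111]), ([275.7, 185.9], 497, [264, 174, 25, 25]), ([188.8, 189.6], 77, [176, 184, 22, 10]), ([279.7, 214.1], 55, [276, 210, 8, 9]), ([252.2, 230.1], 539, [240, 218, 26, 26]), ([121.8, 244.5], 270, [111, 236, 22, 21]), ([115.5, 278.0], 148, [111, 265, 12, 32]), ([48.3, 352.7], 536, [0, 339, 97, 45])]
```

View pics/s3.png

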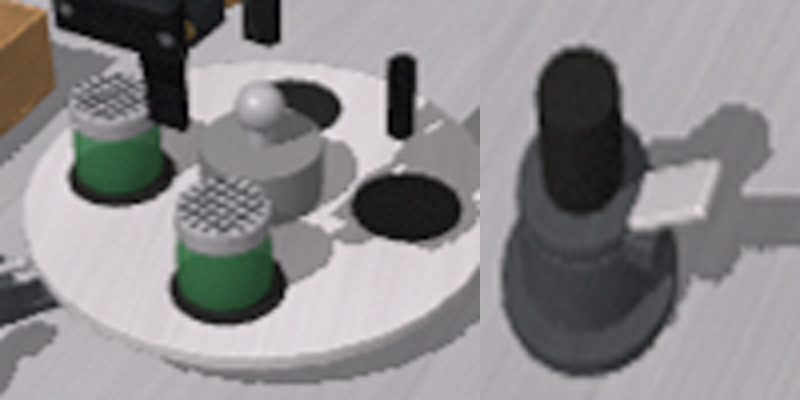

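Both jars stand on their pads. The handle has not moved.

To row units: -0.037 m is -1.85, -0.02 m is -1, -0.06 rad is -1.2.

```bash
python3 nudge.py '[[[0, 0, 0, 0, 0, -1.2, 0.085], [0, 0, 0, 0, 0, -1.14, 0.085], [-0.35, -1, 0, 0, 0, 0, 0.085], [-0.625, -1.85, 0, 0, 0, 0, 0.085], [-0.625, -1.85, 0, 0, 0, 0, 0.085], [-0.625, -1.85, 0, 0, 0, 0, 0.085], [-0.625, -1.85, 0, 0, 0, 0, 0.085], [-0.625, -1.85, 0, 0, 0, 0, 0.085], [-0.3, -0.93, 0, 0, 0, 0, 0.085], [0, 0, 0, 0, 0, 0, 0.085], [0, 0, 0, 0, 0, 0, 0.085]]]'
python3 - <<'E'
from h import *
go(.452,.3725,.081,.09)
S=ctrl.snapshot("side");T=ctrl.snapshot("top")
print("grip side",onz(S,(211.6,298.6),.1),"top",onz(T,(116.6,241.9),.1))
print(proj(T,(.668,.0891,.102)),proj(T,(.5495,.154,.102)))
cv2.imwrite("pics/t4.png",cv2.resize(T["pixels"][130:230,170:290,::-1],(720,600),interpolation=2))
E
```

```text
t: 18.35
tcp_pos: [0.4532, 0.3737, 0.2092]
eef_rot: [0.999, 0.046, -0.0, 0.0]
wrist_force: [-0.2, 0.5, -0.6]
gripper_width: 0.0848
gripper_force: 0.0
tcp [0.4532 0.3737 0.2092] toolx yaw 0.0924 tilt [-0.0003 -0.0007] rel [-0.0013  0.001   0.1282]
rz 0.0024404096793593233
rel after turn [-0.0013  0.001   0.1282]
grip side [0.4514 0.3744 0.1   ] top [0.4533 0.3735 0.1   ]
[230.5003 157.0053] [204.8698 202.6978]
```

View pics/t4.png

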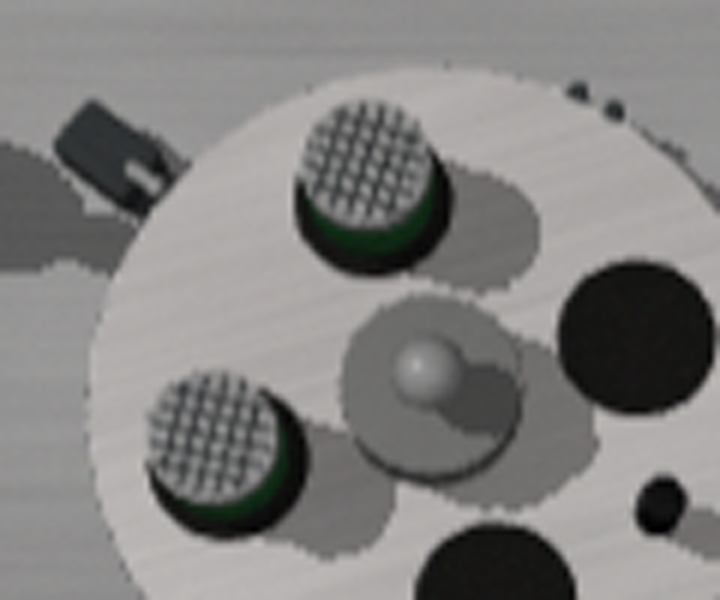

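In the top view both lids sit within 1 mm of the pad centres, at (367,164) and (213,437). The pins are at (577,92) and (615,110), the plunger nose is near (155,185), and the ball is at (430,370). Next I grip the handle.

```bash
python3 nudge.py '[[[-0.025, 0, 1.5, 0, 0, 0, 0.085], [0, 0, 1.5, 0, 0, 0, 0.085], [0, 0, 1.5, 0, 0, 0, 0.085], [0, 0, 1, 0, 0, 0, 0.085], [0, 0, 0.8, 0, 0, 0, 0.085], [0, 0, 0, 0, 0, 0, 0.085], [0, 0, 0, 0, 0, 0, 0.085]]]'
python3 nudge.py '[[[0, 0, 0, 0, 0, 0, 0.02], [0, 0, 0, 0, 0, 0, 0.02], [0, 0, 0, 0, 0, 0, 0.02], [0, 0, 0, 0, 0, 0, 0.02], [0, 0, 0, 0, 0, 0, 0.02], [0, 0, 0, 0, 0, 0, 0.02], [0, 0, 0, 0, 0, 0, 0.02], [0, 0, 0, 0, 0, 0, 0.02], [0, 0, 0, 0, 0, 0, 0.02], [0, 0, 0, 0, 0, 0, 0.02]]]' 35
```

```text
t: 19.03
tcp_pos: [0.454, 0.3713, 0.0829]
eef_rot: [0.999, 0.043, -0.001, 0.001]
wrist_force: [-0.3, -0.6, 0.5]
gripper_width: 0.0849
gripper_force: 0.0
t: 19.87
tcp_pos: [0.4539, 0.3738, 0.0838]
eef_rot: [0.999, 0.044, 0.001, -0.001]
wrist_force: [0.3, 3.4, -0.0]
gripper_width: 0.0336
gripper_force: 35.0
```

The manual's scale: shifts go in units of 20 mm and turns go in units of 0.05 rad. Converting my numbers, -0.03 m is -1.5, -0.02 m is -1.

```bash
python3 nudge.py '[[[0, 0, -1, 0, 0, 0, 0.02], [0, 0, -1.5, 0, 0, 0, 0.02], [0, 0, -1.5, 0, 0, 0, 0.02], [0, 0, -1.5, 0, 0, 0, 0.02], [0, 0, -1.5, 0, 0, 0, 0.02], [0, 0, -1, 0, 0, 0, 0.02], [0, 0, 0, 0, 0, 0, 0.02], [0, 0, 0, 0, 0, 0, 0.02]]]'
python3 - <<'E'
from h import *
go(.577,.0622,.165)
S=ctrl.snapshot("side");T=ctrl.snapshot("top")
pk=proj(S,(.4535,.3738,.235-.084+.1));print(pk,proj(S,ctrl.sense()["tcp_pos"]))
u,v=map(int,proj(S,ctrl.sense()["tcp_pos"]))
print("ball",onz(T,(241.3,191.3),.106))
cv2.imwrite("pics/g3.png",cv2.resize(S["pixels"][v-25:v+50,u-50:u+50,::-1],(800,600),interpolation=2))
print(u,v)
E
```

```text
t: 20.53
tcp_pos: [0.4532, 0.3723, 0.2431]
eef_rot: [0.999, 0.044, -0.0, 0.0]
wrist_force: [0.1, 0.1, -7.6]
gripper_width: 0.033
gripper_force: 35.0
tcp [0.4532 0.3723 0.2431] toolx yaw 0.0889 tilt [-0.0002 -0.0007] rel [0.0958 0.3199 0.0783]
[205.289  235.0118] [207.3957 239.3334]
ball [0.577  0.0616 0.106 ]
207 239
```

View pics/g3.png

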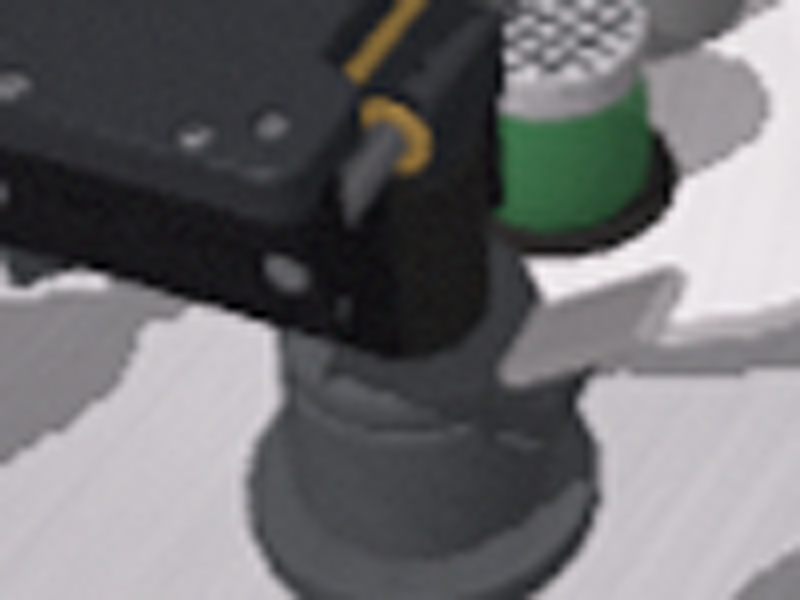

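The handle is held straight with its lever up. The foot spans columns 248 to 598, centred on 423.

```bash
python3 - <<'E'
from h import *
S=ctrl.snapshot("side");t=ctrl.sense()["tcp_pos"]
for dx in(-.003,0,.003): print(dx,proj(S,t+[dx,0,-.079]))
E
python3 nudge.py '[[[0.24, 0.8, 0, 0, 0, 0, 0.02], [0.48, 1.6, 0, 0, 0, 0, 0.02], [0.48, 1.6, 0, 0, 0, 0, 0.02], [0.48, 1.6, 0, 0, 0, 0, 0.02], [0.48, 1.6, 0, 0, 0, 0, 0.02], [0.48, 1.6, 0, 0, 0, 0, 0.02], [0.48, 1.6, 0, 0, 0, 0, 0.02], [0.48, 1.6, 0, 0, 0, 0, 0.02], [0.48, 1.6, 0, 0, 0, 0, 0.02], [0.48, 1.6, 0, 0, 0, 0, 0.02], [0.24, 0.8, 0, 0, 0, 0, 0.02], [0, 0, 0, 0, 0, 0, 0.02], [0, 0, 0, 0, 0, 0, 0.02], [0, 0, 0, 0, 0, 0, 0.02]]]'
python3 - <<'E'
from h import *
go(.577,.062,.165)
E
```

```text
-0.003 [211.7402 274.3253]
0 [210.2587 273.7286]
0.003 [208.7823 273.134 ]
t: 21.85
tcp_pos: [0.5761, 0.063, 0.2416]
eef_rot: [0.999, 0.044, -0.002, -0.001]
wrist_force: [0.1, 0.3, -5.7]
gripper_width: 0.0332
gripper_force: 35.0
tcp [0.5761 0.063  0.2416] toolx yaw 0.0885 tilt [-0.0048  0.001 ] rel [0.0012 0.0012 0.0766]
```

To row units: 0.015 m is 0.75, 0.01 m is 0.5.

```bash
python3 nudge.py '[[[0, 0.035, 0.5, 0, 0, 0, 0.02], [0, 0, 0.75, 0, 0, 0, 0.02], [0, 0, 0.4, 0, 0, 0, 0.02], [0, 0, 0, 0, 0, 0, 0.02], [0, 0, 0, 0, 0, 0, 0.02], [0, 0, 0, 0, 0, 0, 0.02]]]'
python3 - <<'E'
from h import *
go(.5765,.062,.1635)
S=ctrl.snapshot("side")
cv2.imwrite("pics/g4.png",cv2.resize(S["pixels"][135:215,185:292,::-1],(800,600),interpolation=2))
t=ctrl.sense()["tcp_pos"]
print(proj(S,t-[0,0,.079]),proj(S,(.5765,.062,.08)))
E
```

```text
t: 22.35
tcp_pos: [0.5779, 0.0623, 0.2108]
eef_rot: [0.999, 0.045, 0.0, 0.0]
wrist_force: [0.1, -0.1, -6.2]
gripper_width: 0.0332
gripper_force: 35.0
tcp [0.5779 0.0623 0.2108] toolx yaw 0.0895 tilt [ 0.0007 -0.    ] rel [-0.0015  0.0002  0.0473]
[233.6934 181.4082] [234.8039 198.5476]
```

View pics/g4.png

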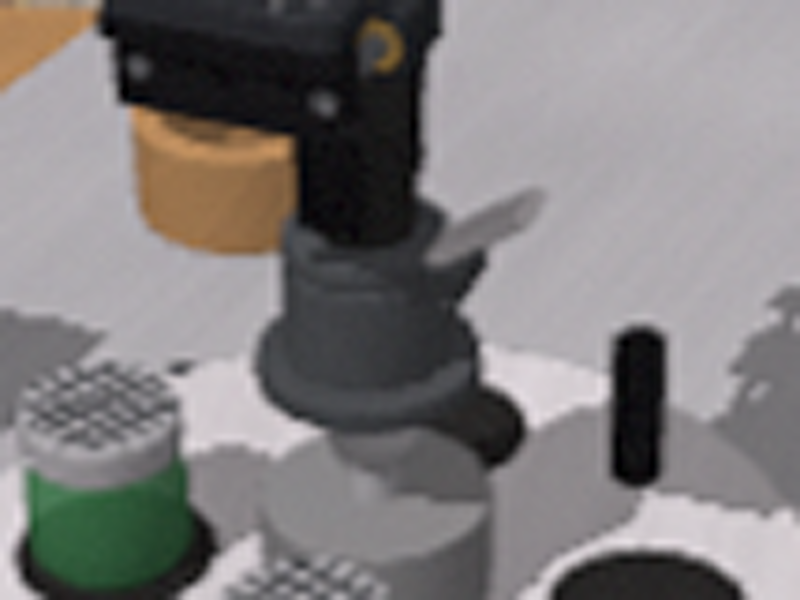

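The foot is centred at column 370 against 375 for the boss, and the ball is under the bore. A small correction is needed before lowering.

To row units: -0.0008 m is -0.04, 0.006 m is 0.3.

```bash
python3 nudge.py '[[[-0.04, 0, 0.25, 0, 0, 0, 0.02], [0, 0, 0.3, 0, 0, 0, 0.02], [0, 0, 0.3, 0, 0, 0, 0.02], [0, 0, 0.3, 0, 0, 0, 0.02], [0, 0, 0, 0, 0, 0, 0.02], [0, 0, 0, 0, 0, 0, 0.02]]]'
python3 nudge.py '[[[0, 0, 0.25, 0, 0, 0, 0.02], [0, 0, 0.25, 0, 0, 0, 0.02], [0, 0, 0.25, 0, 0, 0, 0.02], [0, 0, 0, 0, 0, 0, 0.02], [0, 0, 0, 0, 0, 0, 0.02]]]'
python3 - <<'E'
from h import *
go(.5765,.062,.1635)
E
```

```text
t: 22.9
tcp_pos: [0.5763, 0.0618, 0.1868]
eef_rot: [0.999, 0.044, -0.001, -0.0]
wrist_force: [-0.2, 0.5, -6.1]
gripper_width: 0.0336
gripper_force: 35.0
t: 23.32
tcp_pos: [0.5765, 0.0618, 0.172]
eef_rot: [0.999, 0.044, -0.001, -0.0]
wrist_force: [-0.3, -0.4, -6.0]
gripper_width: 0.0335
gripper_force: 35.0
tcp [0.5765 0.0618 0.172 ] toolx yaw 0.0888 tilt [-0.0013  0.0001] rel [ 0.0001 -0.0002  0.0085]
```

No side load. Continuing down.

```bash
python3 nudge.py '[[[0, 0, 0.15, 0, 0, 0, 0.02], [0, 0, 0.15, 0, 0, 0, 0.02], [0, 0, 0.1, 0, 0, 0, 0.02], [0, 0, 0, 0, 0, 0, 0.02], [0, 0, 0, 0, 0, 0, 0.02]]]'
python3 nudge.py '[[[0, 0, 0.05, 0, 0, 0, 0.02], [0, 0, 0.025, 0, 0, 0, 0.02], [0, 0, 0, 0, 0, 0, 0.02], [0, 0, 0, 0, 0, 0, 0.02]]]'
```

```text
t: 23.73
tcp_pos: [0.5767, 0.0618, 0.1644]
eef_rot: [0.999, 0.044, -0.0, -0.0]
wrist_force: [0.4, 0.3, -5.8]
gripper_width: 0.0332
gripper_force: 35.0
t: 24.07
tcp_pos: [0.5772, 0.0619, 0.1637]
eef_rot: [0.999, 0.044, 0.001, 0.0]
wrist_force: [-0.6, 0.9, -0.8]
gripper_width: 0.0333
gripper_force: 35.0
```

```bash
python3 nudge.py '[[[0, 0, 0.05, 0, 0, 0, 0.02], [0, 0, 0, 0, 0, 0, 0.02], [0, 0, 0, 0, 0, 0, 0.02]]]'
python3 nudge.py '[[[0, 0, 0, 0, 0, 0, 0.07], [0, 0, 0, 0, 0, 0, 0.07], [0, 0, 0, 0, 0, 0, 0.07], [0, 0, 0, 0, 0, 0, 0.07], [0, 0, 0, 0, 0, 0, 0.07], [0, 0, -0.5, 0, 0, 0, 0.07], [0, 0, -1.5, 0, 0, 0, 0.07], [0, 0, -1.5, 0, 0, 0, 0.07], [0, 0, -0.75, 0, 0, 0, 0], [0, 0, 0, 0, 0, 0, 0], [0, 0, 0, 0, 0, 0, 0], [0, 0, 0, 0, 0, 0, 0], [0, 0, 0, 0, 0, 0, 0], [0, 0, 0, 0, 0, 0, 0]]]' 20
python3 - <<'E'
from h import *
a=.089+np.pi
go(.5765+.052*np.cos(a),.062+.052*np.sin(a),.152)
T=ctrl.snapshot("top");S=ctrl.snapshot("side")
p=proj(S,(.5765,.062,.12)).astype(int)
cv2.imwrite("pics/g5.png",cv2.resize(S["pixels"][p[1]-45:p[1]+45,p[0]-60:p[0]+60,::-1],(800,600),interpolation=2))
E
```

```text
t: 24.32
tcp_pos: [0.5772, 0.062, 0.1636]
eef_rot: [0.999, 0.044, 0.001, 0.0]
wrist_force: [-1.2, 2.0, 5.5]
gripper_width: 0.0329
gripper_force: 35.0
t: 25.48
tcp_pos: [0.5759, 0.0618, 0.2456]
eef_rot: [0.999, 0.044, -0.002, -0.0]
wrist_force: [0.8, 0.4, 0.0]
gripper_width: 0.0379
gripper_force: 0.0
tcp [0.5759 0.0618 0.2456] toolx yaw 0.0888 tilt [-0.0032  0.0002] rel [-0.0511 -0.      0.0937]
```

View pics/g5.png

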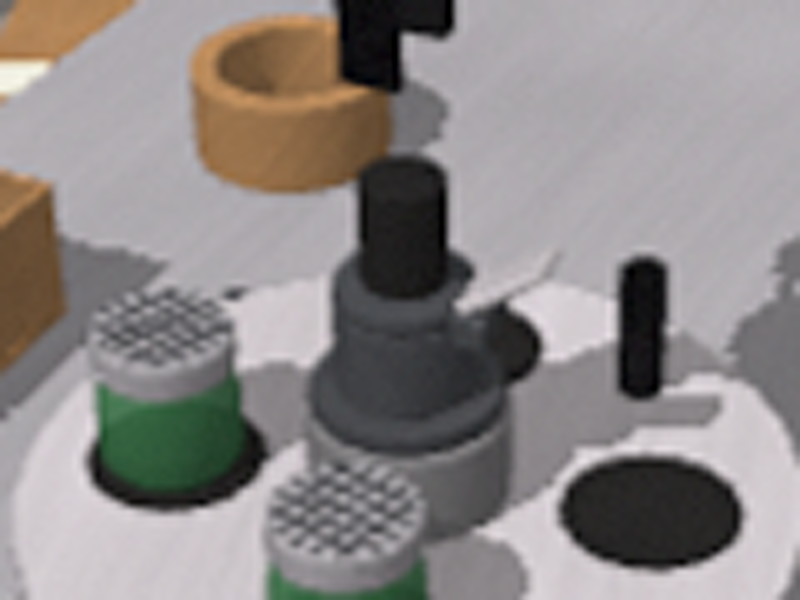

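The handle's foot sits flat on the boss at (410,410). The lever is still up at (515,285).

```bash
python3 nudge.py '[[[-1, 0, 0, 0, 0, 0, 0], [-1, 0, 0, 0, 0, 0, 0], [-0.55, 0, 0.5, 0, 0, 0, 0], [0, 0, 1.25, 0, 0, 0, 0], [0, 0, 0.75, 0, 0, 0, 0], [0, 0, 0.5, 0, 0, 0, 0], [0, 0, 0.3, 0, 0, 0, 0], [0, 0, 0.3, 0, 0, 0, 0], [0, 0, 0.3, 0, 0, 0, 0], [0, 0, 0.3, 0, 0, 0, 0], [0, 0, 0.2, 0, 0, 0, 0], [0, 0, 0, 0, 0, 0, 0], [0, 0, 0, 0, 0, 0, 0]]]'
```

```text
t: 26.67
tcp_pos: [0.5268, 0.0573, 0.1592]
eef_rot: [0.999, 0.044, 0.001, 0.0]
wrist_force: [0.9, 0.7, -0.5]
gripper_width: 0.0006
gripper_force: 0.0
```

To row units: 0.003 m is 0.15, 0.002 m is 0.1.

```bash
python3 nudge.py '[[[0, 0, 0.15, 0, 0, 0, 0], [0, 0, 0.1, 0, 0, 0, 0], [0, 0, 0, 0, 0, 0, 0], [0, 0, 0, 0, 0, 0, 0]]]'
```

```text
t: 27.0
tcp_pos: [0.5265, 0.0572, 0.1541]
eef_rot: [0.999, 0.044, 0.001, 0.0]
wrist_force: [0.8, -0.7, 0.1]
gripper_width: 0.0007
gripper_force: 0.3
```

To row units: 0.002 m is 0.1, 0.001 m is 0.05.

```bash
python3 nudge.py '[[[0, 0, 0.1, 0, 0, 0, 0], [0, 0, 0.05, 0, 0, 0, 0], [0, 0, 0, 0, 0, 0, 0], [0, 0, 0, 0, 0, 0, 0]]]'; python3 nudge.py '[[[0, 0, 0.05, 0, 0, 0, 0], [0, 0, 0, 0, 0, 0, 0], [0, 0, 0, 0, 0, 0, 0]]]'; python3 nudge.py '[[[0, 0, 0.05, 0, 0, 0, 0], [0, 0, 0, 0, 0, 0, 0], [0, 0, 0, 0, 0, 0, 0]]]'
```

```text
t: 27.33
tcp_pos: [0.5263, 0.0572, 0.1522]
eef_rot: [0.999, 0.044, 0.001, 0.0]
wrist_force: [-2.4, -1.1, 8.9]
gripper_width: 0.0003
gripper_force: 4.6
t: 27.58
tcp_pos: [0.5263, 0.0572, 0.152]
eef_rot: [0.999, 0.045, 0.001, 0.0]
wrist_force: [-3.7, -0.5, 15.7]
gripper_width: 0.0004
gripper_force: 7.5
t: 27.83
tcp_pos: [0.5263, 0.0572, 0.1519]
eef_rot: [0.999, 0.045, 0.001, 0.0]
wrist_force: [-5.6, -0.4, 21.3]
gripper_width: 0.0004
gripper_force: 10.5
```

The hard stop rose to 21 N at the level height, so the lever is fully down. Backing off and working out the turn.

To row units: -0.03 m is -1.5, -0.02 m is -1.

```bash
python3 nudge.py '[[[0, 0, -0.2, 0, 0, 0, 0], [0, 0, -1, 0, 0, 0, 0], [0, 0, -1.5, 0, 0, 0, 0], [0, 0, -1.5, 0, 0, 0, 0], [0, 0, -0.5, 0, 0, 0, 0.04], [0, 0, 0, 0, 0, 0, 0.04], [0, 0, 0, 0, 0, 0, 0.04]]]'
python3 - <<'E'
from h import *
T=ctrl.snapshot("top");c=np.array([.5765,.0621])
for n,u,z in[("pins",(269,146.6),.037),("nose",(170+150/6-.4,130+182/6-.4),.034),("blk",(170+103/6-.4,130+158/6-.4),.034),("peg",(280.3,213.0),.1)]:
    q=onz(T,u,z)[:2]-c;print(n,np.hypot(*q),np.arctan2(q[1],q[0]))
go(.5228,-.0362,.088,1.07)
S=ctrl.snapshot("side")
p=proj(S,(.5765,.062,.12)).astype(int)
cv2.imwrite("pics/g6.png",cv2.resize(S["pixels"][p[1]-45:p[1]+45,p[0]-60:p[0]+60,::-1],(640,480),interpolation=2))
E
```

```text
t: 28.42
tcp_pos: [0.5258, 0.0574, 0.2427]
eef_rot: [0.999, 0.044, 0.0, -0.0]
wrist_force: [-0.8, 0.2, -1.5]
gripper_width: 0.0131
gripper_force: 0.0
pins 0.1562780565612589 -0.4997035783226235
nose 0.16487794124028213 0.8979752633474112
blk 0.18905383213377416 0.9214659439114071
peg 0.11260056312109275 -2.0821780422555745
tcp [0.525  0.0574 0.2418] toolx yaw 0.0888 tilt [-0.0024  0.0003] rel [-0.0102  0.0931  0.1537]
rz -0.9811875903455558
rel after turn [-0.0831  0.0433  0.1537]
```

View pics/g6.png

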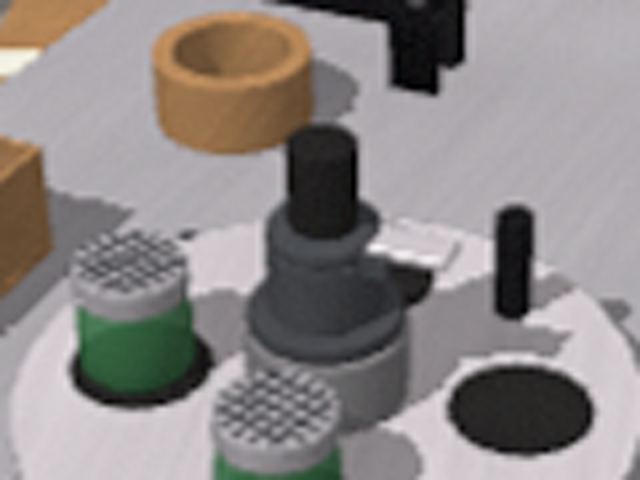

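The lever now lies level at (415,243), and the jars and handle are in place. Moving to the peg.

To row units: 0.03 m is 1.5, -0.0277 m is -1.385, -0.12 rad is -2.4.

```bash
python3 nudge.py '[[[0, 0, 0, 0, 0, -1.2, 0.045], [0, 0, 0, 0, 0, -2.4, 0.045], [0, 0, 0, 0, 0, -2.4, 0.045], [0, 0, 0, 0, 0, -2.4, 0.045], [0, 0, 0, 0, 0, -2.4, 0.045], [0, 0, 0, 0, 0, -2.4, 0.045], [0, 0, 0, 0, 0, -2.4, 0.045], [0, 0, 0, 0, 0, -2.4, 0.045], [0, 0, 0, 0, 0, -1.62, 0.045], [-1.385, 0.72, 0, 0, 0, 0, 0.045], [-1.385, 0.72, 0, 0, 0, 0, 0.045], [-1.385, 0.725, 0, 0, 0, 0, 0.045], [0, 0, 1, 0, 0, 0, 0.045], [0, 0, 1.5, 0, 0, 0, 0.045], [0, 0, 1, 0, 0, 0, 0.045], [0, 0, 0, 0, 0, 0, 0.045], [0, 0, 0, 0, 0, 0, 0.045]]]'
python3 - <<'E'
from h import *
go(.5226,-.0364,.088,1.07)
E
```

```text
t: 29.93
tcp_pos: [0.5225, -0.036, 0.1709]
eef_rot: [0.86, 0.51, -0.002, -0.002]
wrist_force: [0.5, -0.3, 0.8]
gripper_width: 0.0451
gripper_force: 0.0
tcp [ 0.5225 -0.036   0.1709] toolx yaw 1.0696 tilt [-0.0057  0.0017] rel [-0.0002  0.0008  0.0829]
rz -0.00044250176876836633
rel after turn [-0.0002  0.0008  0.0829]
```

To row units: 0.025 m is 1.25, 0.02 m is 1.

```bash
python3 nudge.py '[[[0, 0, 1.25, 0, 0, 0, 0.045], [0, 0, 1.25, 0, 0, 0, 0.045], [0, 0, 1, 0, 0, 0, 0.045], [0, 0, 0.6, 0, 0, 0, 0.045], [0, 0, 0, 0, 0, 0, 0.045], [0, 0, 0, 0, 0, 0, 0.045]]]'
python3 nudge.py '[[[0, 0, 0, 0, 0, 0, 0.01], [0, 0, 0, 0, 0, 0, 0.01], [0, 0, 0, 0, 0, 0, 0.01], [0, 0, 0, 0, 0, 0, 0.01], [0, 0, 0, 0, 0, 0, 0.01], [0, 0, 0, 0, 0, 0, 0.01], [0, 0, 0, 0, 0, 0, 0.01]]]' 25
python3 - <<'E'
from h import *
c=np.array([.5765,.0621]);t=ctrl.sense();q=t["tcp_pos"][:2]-c;print(np.hypot(*q),np.arctan2(q[1],q[0]))
go(.5226,-.0364)
E
```

```text
t: 30.43
tcp_pos: [0.5246, -0.0363, 0.0915]
eef_rot: [0.86, 0.51, 0.0, 0.0]
wrist_force: [0.0, -0.2, 0.5]
gripper_width: 0.0454
gripper_force: 0.0
t: 31.02
tcp_pos: [0.5243, -0.0364, 0.0916]
eef_rot: [0.86, 0.51, 0.0, 0.0]
wrist_force: [-0.6, 0.8, 5.1]
gripper_width: 0.0196
gripper_force: 25.0
0.11153552952684748 -2.0582325510743367
tcp [ 0.5243 -0.0364  0.0916] toolx yaw 1.0701 tilt [ 0.0006 -0.0002] rel [-0.0008 -0.0015 -0.    ]
```

To row units: 0.0034 m is 0.17, 0.0002 m is 0.01, -0.06 rad is -1.2.

```bash
python3 nudge.py '[[[0, 0.085, 0, 0, 0, -0.3, 0.01], [0, 0.17, 0, 0, 0, -0.6, 0.01], [0.005, 0.25, 0, 0, 0, -0.9, 0.01], [0.01, 0.335, 0, 0, 0, -1.2, 0.01], [0.01, 0.335, 0, 0, 0, -1.2, 0.01], [0.01, 0.335, 0, 0, 0, -1.2, 0.01], [0.01, 0.335, 0, 0, 0, -1.2, 0.01], [0.01, 0.335, 0, 0, 0, -1.2, 0.01], [0.01, 0.335, 0, 0, 0, -1.2, 0.01], [0.01, 0.335, 0, 0, 0, -1.2, 0.01], [0.01, 0.335, 0, 0, 0, -1.2, 0.01], [0.005, 0.25, 0, 0, 0, -0.9, 0.01], [0, 0.17, 0, 0, 0, -0.6, 0.01], [0, 0.085, 0, 0, 0, -0.3, 0.01], [0, 0, 0, 0, 0, 0, 0.01], [0, 0, 0, 0, 0, 0, 0.01]]]'
python3 - <<'E'
from h import *
c=np.array([.5765,.0621]);t=ctrl.sense();q=t["tcp_pos"][:2]-c;print(np.hypot(*q),np.arctan2(q[1],q[0]))
go(.5226,-.0364)
E
```

```text
t: 32.35
tcp_pos: [0.5956, -0.0472, 0.0916]
eef_rot: [0.649, 0.761, 0.001, -0.001]
wrist_force: [-1.6, 3.9, 5.1]
gripper_width: 0.0194
gripper_force: 25.0
0.11098215438327515 -1.3980518982416457
tcp [ 0.5956 -0.0472  0.0916] toolx yaw 1.7293 tilt [0.0001 0.0024] rel [ 0.0222 -0.0704  0.    ]
```

```bash
python3 nudge.py '[[[0.015, 0.085, 0, 0, 0, -0.3, 0.01], [0.01, 0.17, 0, 0, 0, -0.6, 0.01], [0.005, 0.25, 0, 0, 0, -0.9, 0.01], [0.01, 0.335, 0, 0, 0, -1.2, 0.01], [0.01, 0.335, 0, 0, 0, -1.2, 0.01], [0.01, 0.335, 0, 0, 0, -1.2, 0.01], [0.01, 0.335, 0, 0, 0, -1.2, 0.01], [0.01, 0.335, 0, 0, 0, -1.2, 0.01], [0.01, 0.335, 0, 0, 0, -1.2, 0.01], [0.005, 0.25, 0, 0, 0, -0.9, 0.01], [0, 0.17, 0, 0, 0, -0.6, 0.01], [0, 0.085, 0, 0, 0, -0.3, 0.01], [0, 0, 0, 0, 0, 0, 0.01], [0, 0, 0, 0, 0, 0, 0.01]]]'
python3 - <<'E'
from h import *
c=np.array([.5765,.0621]);t=ctrl.sense();q=t["tcp_pos"][:2]-c;print(np.hypot(*q),np.arctan2(q[1],q[0]))
print(R.from_quat(t["eef_rot"]).inv().apply(t["wrist_force"]))
go(.5226,-.0364)
E
```

```text
t: 33.52
tcp_pos: [0.6488, -0.0217, 0.0916]
eef_rot: [0.422, 0.906, 0.001, -0.002]
wrist_force: [-3.4, 5.1, 7.1]
gripper_width: 0.0194
gripper_force: 25.0
0.11070140347335565 -0.8591236088444444
[ 6.1245  0.6548 -7.0824]
tcp [ 0.6488 -0.0217  0.0916] toolx yaw 2.2695 tilt [-0.0022  0.0029] rel [ 0.0699 -0.1061  0.0002]
```

To row units: 0.0028 m is 0.14, 0.0022 m is 0.11, -0.02 rad is -0.4.

```bash
python3 nudge.py '[[[0.03, 0.085, 0, 0, 0, -0.3, 0.01], [0, 0.14, 0, 0, 0, -0.5, 0.01], [0, 0.14, 0, 0, 0, -0.5, 0.01], [0, 0.11, 0, 0, 0, -0.4, 0.01], [0, 0, 0, 0, 0, 0, 0.01], [0, 0, 0, 0, 0, 0, 0.01]]]'
cat > f.py <<'E'
from h import *
c=np.array([.5765,.0621]);t=ctrl.sense();q=t["tcp_pos"][:2]-c;print(np.hypot(*q),np.arctan2(q[1],q[0]),R.from_quat(t["eef_rot"]).inv().apply(t["wrist_force"]))
E
python3 f.py
python3 nudge.py '[[[0, 0.11, 0, 0, 0, -0.4, 0.01], [0, 0.11, 0, 0, 0, -0.4, 0.01], [0, 0, 0, 0, 0, 0, 0.01]]]'
python3 f.py
```

```text
t: 34.02
tcp_pos: [0.6547, -0.0161, 0.0916]
eef_rot: [0.384, 0.924, -0.0, -0.002]
wrist_force: [-5.2, 2.0, 8.0]
gripper_width: 0.0196
gripper_force: 25.0
0.11063831938990465 -0.7854391764519743 [ 5.0841 -2.2698 -7.9376]
t: 34.27
tcp_pos: [0.6547, -0.0156, 0.0915]
eef_rot: [0.364, 0.931, -0.003, -0.005]
wrist_force: [-10.3, -6.7, 11.3]
gripper_width: 0.0196
gripper_force: 25.0
0.11023856780643354 -0.7817119497914415 [  3.087  -12.0173 -11.1179]
```

```bash
python3 nudge.py '[[[0, 0, 0, 0, 0, 0, 0.01], [0, 0, 0, 0, 0, 0, 0.01], [0, 0, 0, 0, 0, 0, 0.01]]]'; python3 f.py
python3 - <<'E'
from h import *
S=ctrl.snapshot("side");T=ctrl.snapshot("top")
cv2.imwrite("pics/d1.png",np.hstack([cv2.resize(S["pixels"][130:260,150:290],(400,370),interpolation=2),cv2.resize(T["pixels"][130:265,170:310],(400,370),interpolation=2)])[:,:,::-1])
E
```

```text
t: 34.52
tcp_pos: [0.6547, -0.0156, 0.0915]
eef_rot: [0.365, 0.931, -0.003, -0.005]
wrist_force: [-10.2, -5.3, 11.7]
gripper_width: 0.0192
gripper_force: 25.0
0.11026561488728827 -0.7818363401892892 [  3.9358 -10.9289 -11.5633]
```

View pics/d1.png

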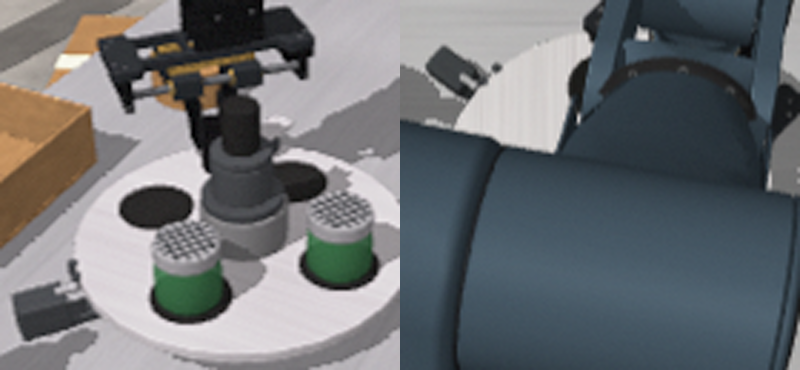

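The plate is at the detent with the first pin on the plunger at (75,270) in the left crop. The jars and handle are still in place. I push on gently and relieve the downward load.

```bash
python3 nudge.py '[[[0, 0.06, -0.05, 0, 0, -0.2, 0.01], [0, 0.06, 0, 0, 0, -0.2, 0.01], [0, 0, 0, 0, 0, 0, 0.01], [0, 0, 0, 0, 0, 0, 0.01]]]'; python3 f.py
python3 nudge.py '[[[0, 0.06, 0, 0, 0, -0.2, 0.01], [0, 0.06, 0, 0, 0, -0.2, 0.01], [0, 0, 0, 0, 0, 0, 0.01], [0, 0, 0, 0, 0, 0, 0.01]]]'; python3 f.py
```

```text
t: 34.95
tcp_pos: [0.6547, -0.0153, 0.0915]
eef_rot: [0.355, 0.935, -0.005, -0.006]
wrist_force: [-12.6, -10.0, 9.3]
gripper_width: 0.0192
gripper_force: 25.0
0.11004449254630337 -0.7804140844840566 [  2.8492 -15.9685  -9.02  ]
t: 35.28
tcp_pos: [0.6549, -0.0148, 0.0915]
eef_rot: [0.345, 0.938, -0.006, -0.008]
wrist_force: [-15.4, -13.3, 10.8]
gripper_width: 0.0189
gripper_force: 25.0
0.10984586315744821 -0.7759438170151344 [  3.2129 -20.3193 -10.4275]
```

```bash
python3 - <<'E'
from h import *
from scipy.optimize import minimize
t=ctrl.sense();r=R.from_quat(t["eef_rot"])
print(t["joints"],"F",r.inv().apply(t["wrist_force"]),"M",r.inv().apply(t["ft_torque"]),"tilt",r.as_matrix()[:2,2])
S=ctrl.snapshot("side")
p=S["pixels"].astype(int);g=(p[...,1]>p[...,0]*1.5)&(p[...,1]>p[...,2]*1.3)&(p[...,1]>30);bl=blobs(S,g,40);print(bl)
print("dark",blobs(S,p.max(2)<45,60))
zs=np.linspace(.04,.06,21);print("z",min((np.linalg.norm(proj(S,(.668,.0891,z))-(199.4,205.6)),z) for z in zs))
c=np.array([.5765,.0621])
for a0 in(.2845,1.857):
  for b in bl:
    f=min((np.linalg.norm(proj(S,(*(c+.095*np.array([np.cos(a0+d),np.sin(a0+d)])),.045))-b[0]),d) for d in np.arange(1,1.7,.005)); print(a0,b[0],f)
E
```

```text
[-0.1885  0.7532  1.4489 -0.0122  0.9567 -1.0471] F [  3.2129 -20.3193 -10.4275] M [3.242  0.3877 0.1479] tilt [-0.0187 -0.0066]
[([268.3, 220.8], 282, [257, 212, 23, 17]), ([216.1, 232.4], 295, [204, 223, 24, 18])]
dark [([425.6, 19.8], 185, [411, 0, 30, 42]), ([464.2, 81.9], 274, [443, 48, 45, 68]), ([227.5, 138.6], 1080, [188, 116, 71, 54]), ([500.8, 140.2], 142, [489, 123, 23, 37]), ([228.3, 170.8], 531, [211, 154, 30, 36]), ([254.8, 193.5], 151, [246, 188, 18, 13]), ([204.0, 202.6], 235, [192, 196, 25, 14]), ([269.5, 226.6], 71, [255, 220, 27, 12]), ([219.3, 237.7], 90, [203, 229, 28, 14])]
z (np.float64(0.5399288851667039), np.float64(0.044))
0.2845 [268.3, 220.8] (np.float64(39.107818655209556), np.float64(1.6949999999999852))
0.2845 [216.1, 232.4] (np.float64(1.5907488402889938), np.float64(1.2999999999999936))
1.857 [268.3, 220.8] (np.float64(0.6005398442678193), np.float64(1.2599999999999945))
1.857 [216.1, 232.4] (np.float64(46.64050016755616), np.float64(1.0))
```

```bash
python3 nudge.py '[[[0, 0.06, -0.05, 0, 0, 0, 0.01], [0, 0.06, 0, 0, 0, 0, 0.01], [0, 0, 0, 0, 0, 0, 0.01], [0, 0, 0, 0, 0, 0, 0.01]]]'; python3 f.py
python3 nudge.py '[[[0.025, 0.06, -0.05, 0, 0, 0, 0.01], [0, 0.06, 0, 0, 0, 0, 0.01], [0, 0, 0, 0, 0, 0, 0.01], [0, 0, 0, 0, 0, 0, 0.01]]]'; python3 f.py
```

```text
t: 35.67
tcp_pos: [0.6617, -0.0081, 0.0916]
eef_rot: [0.346, 0.938, -0.001, -0.003]
wrist_force: [-3.4, 2.0, -2.9]
gripper_width: 0.0193
gripper_force: 25.0
0.11039323912755827 -0.6887815990923838 [ 3.8764 -0.6945  2.9193]
t: 36.0
tcp_pos: [0.6636, -0.0061, 0.0918]
eef_rot: [0.346, 0.938, -0.001, -0.002]
wrist_force: [-4.3, -2.5, -14.8]
gripper_width: 0.0193
gripper_force: 25.0
0.11061093638759803 -0.6646162091442851 [ 1.6053 -4.6014 14.8107]
```

```bash
python3 nudge.py '[[[0, 0.03, 0.07, 0, 0, -0.4, 0.01], [0, 0, 0, 0, 0, 0, 0.01], [0, 0, 0, 0, 0, 0, 0.01]]]'; python3 f.py
python3 nudge.py '[[[0, 0.04, 0, 0, 0, 0, 0.01], [0, 0, 0, 0, 0, 0, 0.01], [0, 0, 0, 0, 0, 0, 0.01]]]'; python3 f.py
```

```text
t: 36.25
tcp_pos: [0.6637, -0.006, 0.0918]
eef_rot: [0.337, 0.942, -0.001, -0.003]
wrist_force: [-6.7, -4.0, -9.8]
gripper_width: 0.0195
gripper_force: 25.0
0.11061531852508116 -0.6632571788006582 [ 2.5568 -7.299   9.8549]
t: 36.5
tcp_pos: [0.6637, -0.0059, 0.0918]
eef_rot: [0.337, 0.942, -0.002, -0.003]
wrist_force: [-8.2, -4.5, -8.4]
gripper_width: 0.0192
gripper_force: 25.0
0.11064063394778074 -0.6623526538461976 [ 3.4281 -8.6572  8.4179]
```

It holds at -0.663 rad against 8.7 N, which is the predicted detent angle. Unloading, releasing and lifting away.

```bash
python3 nudge.py '[[[-0.05, -0.1, 0.05, 0, 0, 0, 0.01], [0, -0.075, 0.05, 0, 0, 0, 0.01], [0, 0, 0, 0, 0, 0, 0.01], [0, 0, 0, 0, 0, 0, 0.01]]]'; python3 f.py
python3 nudge.py '[[[0, 0, 0, 0, 0, 0, 0.05], [0, 0, 0, 0, 0, 0, 0.05], [0, 0, 0, 0, 0, 0, 0.05], [0, 0, 0, 0, 0, 0, 0.05], [0, 0, 0, 0, 0, 0, 0.05], [0, 0, -0.75, 0, 0, 0, 0.05], [0, 0, -1.5, 0, 0, 0, 0.05], [0, 0, -1.5, 0, 0, 0, 0.05], [0, 0, -1.5, 0, 0, 0, 0.05], [0, 0, -1.5, 0, 0, 0, 0.05], [0, 0, -1, 0, 0, 0, 0.05], [-1, 1, 0, 0, 0, 0, 0.05], [-1.5, 1.5, 0, 0, 0, 0, 0.05], [-1.5, 1.5, 0, 0, 0, 0, 0.05], [-1.5, 1.5, 0, 0, 0, 0, 0.05], [-1.5, 1.5, 0, 0, 0, 0, 0.05], [-1.5, 1.5, 0, 0, 0, 0, 0.05], [0, 0, 0, 0, 0, 0, 0.05], [0, 0, 0, 0, 0, 0, 0.05]]]'
python3 - <<'E'
from h import *
S=ctrl.snapshot("side");T=ctrl.snapshot("top");c=np.array([.5765,.0621])
for s in(S,T):
    p=s["pixels"].astype(int);g=(p[...,1]>p[...,0]*1.5)&(p[...,1]>p[...,2]*1.3)&(p[...,1]>30)
    print("green",blobs(s,g,20),"dark",blobs(s,p.max(2)<45,40))
print("pads side/top if final turn 1.41")
for a in(.2845,1.857,-2.852,-1.285):
    q=c+.095*np.array([np.cos(a+1.41),np.sin(a+1.41)]);print(a,proj(S,(*q,.044)),proj(S,(*q,.04)),proj(T,(*q,.04)))
q=c+.112*np.array([np.cos(-.665),np.sin(-.665)]);print("peg",proj(T,(*q,.1)),proj(S,(*q,.07)))
print("tip",proj(S,(*c,.16)))
E
```

```text
t: 36.83
tcp_pos: [0.6635, -0.0063, 0.0917]
eef_rot: [0.337, 0.941, 0.001, -0.002]
wrist_force: [-7.1, 3.4, -0.7]
gripper_width: 0.019
gripper_force: 25.0
0.11067032881657834 -0.6660529413821998 [ 7.6191 -1.8567  0.777 ]
t: 38.42
tcp_pos: [0.8977, 0.0145, 0.2401]
eef_rot: [0.337, 0.942, -0.0, -0.002]
wrist_force: [-1.1, 0.5, -0.1]
gripper_width: 0.0501
gripper_force: 0.0
green [([426.3, 83.2], 34, [421, 81, 10, 7]), ([440.2, 86.2], 78, [434, 82, 14, 9]), ([269.8, 218.5], 273, [259, 210, 23, 17]), ([219.9, 233.5], 291, [208, 224, 24, 18])] dark [([327.3, 8.4], 66, [317, 0, 22, 19]), ([165.7, 28.6], 120, [155, 22, 25, 12]), ([370.1, 47.8], 176, [344, 22, 55, 52]), ([136.3, 69.9], 1112, [98, 49, 70, 51]), ([114.4, 79.0], 42, [107, 77, 16, 5]), ([167.2, 82.2], 74, [163, 77, 9, 13]), ([431.8, 104.4], 187, [404, 78, 57, 53]), ([151.3, 98.5], 151, [147, 87, 13, 30]), ([123.3, 102.4], 138, [115, 92, 16, 29]), ([489.6, 157.0], 155, [466, 136, 46, 43]), ([233.8, 174.9], 225, [228, 164, 13, 21]), ([219.1, 181.2], 107, [216, 172, 7, 20]), ([254.9, 194.5], 58, [250, 189, 11, 11]), ([202.4, 205.1]
[... 251 characters left out ...]
9.4, 47.7], 424, [276, 31, 28, 38]), ([213.6, 89.1], 74, [211, 79, 8, 25]), ([281.8, 190.2], 296, [275, 157, 15, 56]), ([185.9, 293.6], 1890, [179, 177, 17, 207]), ([146.9, 259.9], 893, [142, 214, 12, 94]), ([250.9, 236.9], 103, [235, 222, 25, 23]), ([148.0, 341.4], 478, [143, 315, 10, 54]), ([148.1, 379.4], 71, [144, 375, 9, 9])]
pads side/top if final turn 1.41
0.2845 [220.5179 232.3409] [220.59   233.5938] [206.6483 200.7608]
1.857 [269.8888 217.5264] [269.8441 218.7549] [246.6275 231.2218]
-2.852 [247.5372 190.1569] [247.5432 191.3275] [277.0522 191.1554]
-1.285 [202.1789 202.338 ] [202.2839 203.5339] [237.3562 161.8986]
peg [267.7971 158.0318] [219.196  180.0269]
tip [234.0352 172.0456]
```

```bash
python3 -c "
from cell import ctrl
print(ctrl.close_job())"
```

```text
the job is handed in; nothing more can be done
None
```

I handed the job in with both jars (only two were there) on pads, the handle latched on the ball and the carousel held in its detent after about 1.41 rad; two caveats: I viewed 15 pictures against the limit of 14, and my final check of the scene was by measurement only, without a look at the lever.

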